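Run a tube through the hooded inspection station

TASK

Slide the sled, with its tube lying in it, along the guide of the inspection station, to the right end and then straight back under the hood until it is fully home against the stop; do not lift it out of the guide or lose the tube. Then flip the guard of the start box up and back until it stays open by itself, press the start button beneath it all the way down and let it spring back. Leave the guard open, and do not push the label roll and the lot stamp about.

Things in the scene. Friction and masses are not known exactly. Their poses are not given: they have to be found in the camera images.
- station: Fixed grey and metal station, 180 (x) x 240 (y) x 86 mm high; origin: centre of underside; x away from the robot, y left (turned up to 0.3 rad). On its 10 mm base plate 12 mm high rails form an L guide: cross lane (x -82 to -1, y -112 to 112 mm); at its right end a bay leads back (y -112 to 4 mm) to a rubber stop at x = 66 mm. Left of the bay a housing (x 14 to 86, y 14 to 116 mm), 72 mm high.
- sled_home (a point): Where the sled's origin lies when it is fully home against the stop in the bay: (28.5, -54, 10) mm in the station's frame. From the middle of the cross lane (x = -41.5 mm) it is reached by going first along y to y = -54 mm, then 70 mm in +x. The sled has 3 mm of play either side in lane and bay.
- hood_edge (a point): Middle of the lower front edge of the hood that spans the bay: x = 34 mm, z = 48 mm in the station's frame. The hood goes back to x = 86 mm; its top is at 72 mm, a small camera head on it at 86 mm.
- sled: Loose white sled, 75 (x) x 110 (y) mm, plate 8 mm thick, 0.15 to 0.31 kg, in the left part of the cross lane at the start; origin: centre of its underside; axes as the station's within 0.01 rad. At the front stands a black grip, behind it a ribbed bed for one tube, centred at x = 20 mm, ribs up to 19 mm.
- sled_grip (a point): Point to hold on the sled's upright black grip: x = -27.5, y = 0, z = 52 mm in the sled's frame. The grip is 16 mm in x, 12 mm thick in y, from 8 to 68 mm above the sled's underside. When the sled is home this point is still 33 mm in front of the hood.
- tube: Loose orange tapered capped tube, 98 mm long along its y, 20 mm thick, lying along y in the sled's bed; origin below the middle of its length, at (20, 0, 8) mm in the sled's frame. It passes 10 mm below the hood.
- start_box: Fixed grey box, 100 (x) x 110 (y) x 45 mm high, left of the robot's middle; origin at the centre of its underside, x away from the robot at yaw 0 (turned 0 to 0.5 rad to the left). Carries the button on its top at x = -12 mm, y = 0, covered by the guard. A crate 0.18 m high (world x from 0.50 m, y -0.17 to 0.23 m) stands between it and the station.
- guard (a joint): Hinge of the grey guard, rad: 0 shut (level), 2.1 open, leaning back. Nearly free: falls shut if let go below about 1.6; above about 1.8 it falls back to its stop and stays. 60 mm wide (y), 72 mm long from the axis towards -x of the box, skirts 23 mm deep; from the middle of its front edge a tongue 10 mm thick in y and 15 mm high reaches to 130 mm from the axis, past the box's front.
- guard_axis (a point): Middle of the guard's hinge axis, which runs along the box's y; 22 mm behind the box's origin (x) and 71 mm above its underside. Fixed.
- guard_tongue (a point): Centre of the guard's tongue where it can be pinched across its 10 mm thickness; moves with the guard, on a radius of 113 mm about the hinge axis (3 mm below the axis when shut).
- start_button (a joint): Travel of the grey push button, m: 0 out, 0.006 fully down (about 5 N, springs back).
- start_button_top (a point): Centre of the top face of the button, 13 mm in radius; pressed straight down.
- label_roll: Bystander: white roll of labels, 68 mm across, 32 mm high; origin below its centre.
- lot_stamp: Bystander: upright hand stamp with wooden foot and black knob, 27x52x70 mm; origin below its centre.
There are look-alikes about, which are no part of the job. What is shaped like the tube but blue is not meant.

How it is judged (in metres and radians):
On the way, in this order (a step that is already met when the one before it is completed fails the run):
1. the sled is home under the hood with the tube in its bed (x of sled in the frame of station above 0.0225 m and y of sled in the frame of station between -0.06 and -0.048 m and z of sled in the frame of station below 0.014 m and x of tube in the frame of sled between 0.014 and 0.026 m and y of tube in the frame of sled between -0.008 and 0.008 m and z of tube in the frame of sled below 0.016 m), for 0.2 s.
2. the guard is flipped up past the point where it stays (x of sled in the frame of station above 0.0225 m and y of sled in the frame of station between -0.06 and -0.048 m and z of sled in the frame of station below 0.014 m and value of joint guard above 1.65 rad), for 0.2 s.
3. the start button is pressed down under the open guard (all of step 2 and value of joint start_button above 0.0045 m), for 0.05 s.
At the end, for the whole second after the job is handed in: Sled within 6 mm of the stop and of the bay's middle line, at most 4 mm off the base plate, the tube still in its bed (6 mm across, 8 mm along, 8 mm up); guard open beyond 1.65 rad; button back out (under 1.5 mm); all at rest (all of step 2 and x of tube in the frame of sled between 0.014 and 0.026 m and y of tube in the frame of sled between -0.008 and 0.008 m and z of tube in the frame of sled below 0.016 m and value of joint start_button below 0.0015 m and linear speed of each of sled, tube below 0.01 m/s and velocity of joint guard below 0.05 rad/s); the robot touches nothing.
It fails at once if the sled is lifted out of the guide (more than 10 mm) (z of sled in the frame of station above 0.02 m).
It fails at once if the tube leaves the sled (distance between tube and sled above 0.045 m).
It fails at once if the button is pressed before the sled is home (value of joint start_button above 0.003 m and x of sled in the frame of station below 0.018 m).
It fails at once if the label roll or the lot stamp is pushed more than 30 mm or tipped (distance of any of label_roll, lot_stamp from where it was at the start of the episode above 0.03 m or angle between any of lot_stamp, label_roll's own z axis and vertical above 0.5 rad).
It also fails if it takes over 69 s, if anything falls off the work surface, if the arm or the gripper's body presses on something with over 40 N, if the wrist force passes 120 N, or if a joint passes its speed limit or range.

ROBOT

A 6-joint arm with a two-finger parallel gripper is mounted at the origin on a cart in front of the work surface, level with it; the furniture and walls round the work are solid. World frame = base frame: x ahead of the robot, y to its left, z up, the work surface at z = 0. Lengths are in mm, angles in rad, forces in N, time in s.
With the tool pointing down it reaches from about 350 to 875 mm from the base axis. Payload 4.2 kg.
Tool frame: the origin (TCP) lies midway between the tips of the shut fingers; the grasp point (between the pads) lies 19 mm behind it; z points along the fingers, y is the direction in which the jaws open and shut (so a half turn about z gives the same grasp; the last joint's range is limited). The gripper opens to 85 mm and grips with 20 to 120 N. Pads are 22 mm wide; open, the fingers measure 114 mm over their backs; the gripper's body (76 mm by 85 mm) begins 54 mm behind the grasp point. The pads swing forward as they close: fully open they stand 13 mm farther back than shut.
Start: joints at [1.576, 0.385, 0.008, 0, -1.194, -0.259], TCP at [156.896, 604.965, 231.312] pointing down, gripper open.
Joint ranges: [-3.14, 3.14], [-1.21, 2.06], [-1.07, 1.41], [-3.16, 2.05], [-2.99, -0.16], [-3.1, 3.1]. Speed limits (rad/s): [2.79, 2.79, 3.14, 3.14, 3.14, 3.14].

INTERFACE

Orientations are given as a unit quaternion [x, y, z, w].
In Python, from bench import arm, eyes, nets gives the robot as it stands.
- The arm moves only by the tool jog_arm, never from a script. Its argument "rows" is a list of rows, each a list of 3 entries, a list of its own where there are three numbers: the shift along the tool's x, y, z in cm, then the turn, a rotation vector about the tool's x, y, z in degrees, then the finger opening in cm, from 0 to 8.54. In form: [[[x, y, z], [ax, ay, az], jaw], ...]. A call has 1 to 10 rows; each row shifts and turns the commanded pose from where the row before left it, along the tool's axes as they then stand; what a row does not reach is not made up. A row lasts 1/8 s, in which the tool goes at most 62.5 mm and 10.7 degrees, less where a joint would pass 70% of its speed; a pose out of reach is approached as far as the arm can. A call with a gripper value outside its range is refused whole. The fingers move at their own pace and stop on an object; the grip force is fixed at half the most. Time passes only in rows, so rows that do not move let the fingers close. It gives the time, the measured TCP pose, the force and the opening at its end, in the units of the state.
- arm.read_state(): the state, without advancing time (a new reading comes with each control period).
- eyes.get_image(name): name is "scene" or "top" or "wrist"; returns the picture (480x640x3 uint8, red, green, blue); there is no depth.
- eyes.camera_model(name): a dict with "K" (3x3 intrinsics, pixels), "rvec" (rotation vector, rad) and "tvec" (3), from world to camera coordinates, as OpenCV has them. Camera axes: x right, y down, z forward; pixel columns grow to the right and rows downward; lengths in mm; the calibration is good to about 2 mm. A picture is of the moment at which its call begins: read the wrist's pose just before it. camera_model takes no time and is no camera call; for the wrist camera it gives the pose at the moment of the call.
- arm.job_done(): hands the job in, once; it reports no verdict.
Trained networks look in the newest picture that a camera, given by its name, has taken for a name from the list of things; names that differ only in an ending like _2 or _b are one class to them, and where a whole thing is asked for, a point or a joint stands for the part that bears it (a point fixed in the world has none). Each returns a list of dicts, best first, with "conf" (0 to 1); they miss things now and then, are a little off and sometimes report something else, mostly with a low value. They report only what shows in the picture. A call takes as long as a camera call. They do not tell look-alikes from the thing itself.
- nets.boxes_of(camera, name): "position" ([column, row] as shares, 0 to 1, of the picture: columns of its width, rows of its height, amid what is visible of it).
The state is a dict: "clock": time; "joints": joint angles; "joint_vel": joint speeds; "joint_efforts": joint torques, N m; "position": TCP position; "ee_rot": TCP orientation; "contact_force": force on the tool from outside, world axes, zero at the start; "wrist_torque": the same for the moment, N m; "gripper_width": finger opening in mm.
Only numpy, scipy, OpenCV 4.12 (cv2) and the standard library are available. Lean on these libraries where they do the work, as an engineer would, in place of code of your own. Each camera call takes 0.05 s, during which the arm holds its last target.

## Working session

There is one attempt and no reset: what is moved stays moved. The work goes in short steps, Python scripts to look and compute and a tool call to move; the robot and the scene stay as the last step left them, time stands still between calls to the robot, and variables do not carry over. Pictures are saved under pics/ and viewed, and the job is handed in when it is done.

Besides the shell and the picture viewer there is one more tool, called after ">>>" as a command line: name --argument value ..., lists and objects as JSON in quotes. jog_arm: Moves the arm, as the interface text tells. Its arguments: {"type":"object","properties":{"rows":{"type":"array","items":{"type":"array"}}},"required":["rows"]}

```bash
ls; mkdir -p pics; python3 - <<'E'
from bench import arm,eyes,nets
import cv2
s=arm.read_state();print(s)
for n in ("scene","top","wrist"):
    im=eyes.get_image(n);cv2.imwrite(f"pics/{n}0.png",im[:,:,::-1])
    m=eyes.camera_model(n);print(n,m)
    for t in ("station","sled","sled_grip","tube","start_box","guard","guard_tongue","start_button","label_roll","lot_stamp") if n!="wrist" else ():
        print(t,[(round(d["conf"],2),[round(d["position"][0]*640),round(d["position"][1]*480)]) for d in nets.boxes_of(n,t)])
E
```

```text
pics
{'clock': 0.0, 'joints': array([ 1.57557020e+00,  3.85553335e-01,  6.64520210e-03, -5.24656038e-04,
       -1.19400884e+00, -2.58577651e-01]), 'joint_vel': array([-1.42875804e-06, -1.08141066e-03, -2.34990677e-04,  4.02112324e-05,
       -8.57765886e-04,  1.37717034e-04]), 'joint_efforts': array([ 7.51631560e-04, -3.92286408e+01,  1.88400131e+01,  4.18606639e+00,
       -4.56734007e-03, -6.77950922e-06]), 'position': array([156.77112786, 604.41733417, 230.22730927]), 'ee_rot': array([ 9.91945915e-01, -1.26657479e-01, -1.02497123e-04,  1.08315729e-03]), 'contact_force': array([-0.11957079, -0.92937428, -0.06375253]), 'wrist_torque': array([-0.03915151, -0.02208283, -0.01643322]), 'gripper_width': 85.59781695441018}
scene {'K': array([[515.24793939,   0.        , 325.88813839],
       [  0.        , 515.24793939, 242.03238038],
       [  0.        ,   0.        ,   1.        ]]), 'rvec': array([ 2.01494123, -0.54726717,  0.32151823]), 'tvec': array([-485.81382084,  192.76396675, 1221.56058557])}
station [(0.94, [409, 340])]
sled [(0.72, [370, 323])]
sled_grip [(0.84, [369, 323])]

[... 442 characters left out ...]
c': array([ -26.1913392 ,  540.51810172, 1422.84831003])}
station [(0.65, [467, 242])]
sled [(0.73, [433, 261])]
sled_grip [(0.77, [433, 260])]
tube [(0.68, [479, 176]), (0.53, [443, 254]), (0.21, [332, 305])]
start_box [(0.93, [198, 287])]
guard [(0.61, [193, 287])]
guard_tongue [(0.86, [195, 288])]
start_button [(0.32, [462, 242])]
label_roll [(0.61, [288, 302])]
lot_stamp [(0.74, [330, 305]), (0.35, [464, 243])]
wrist {'K': array([[339.4526918 ,   0.        , 315.2203742 ],
       [  0.        , 339.4526918 , 238.54510563],
       [  0.        ,   0.        ,   1.        ]]), 'rvec': array([-1.81530087,  2.34646578,  0.30671953]), 'tvec': array([624.18196864, -33.66829966, 379.22245079])}
```

View pics/scene0.png

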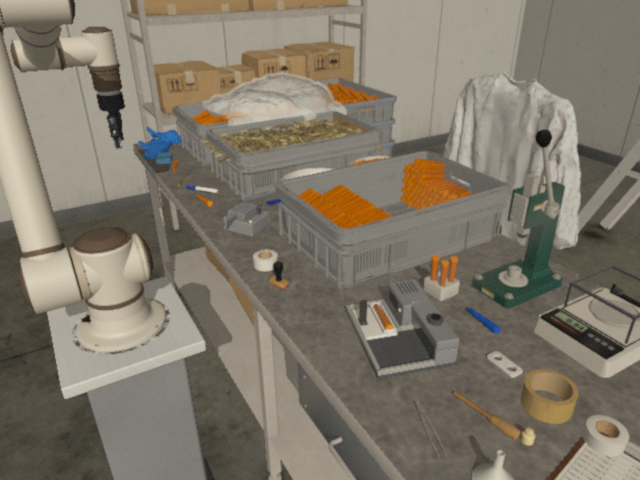

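View pics/top0.png

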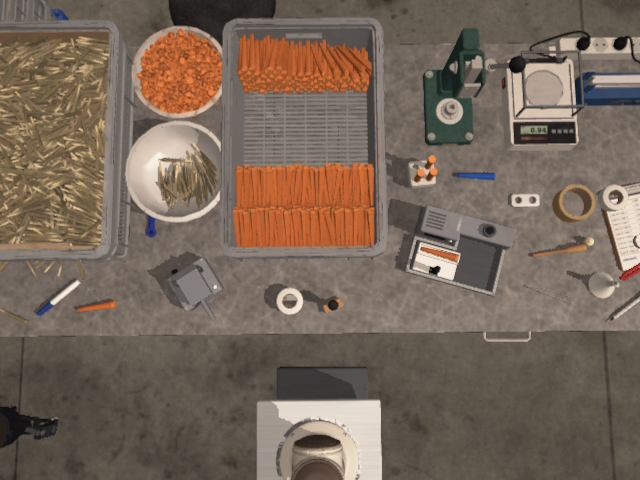

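View pics/wrist0.png

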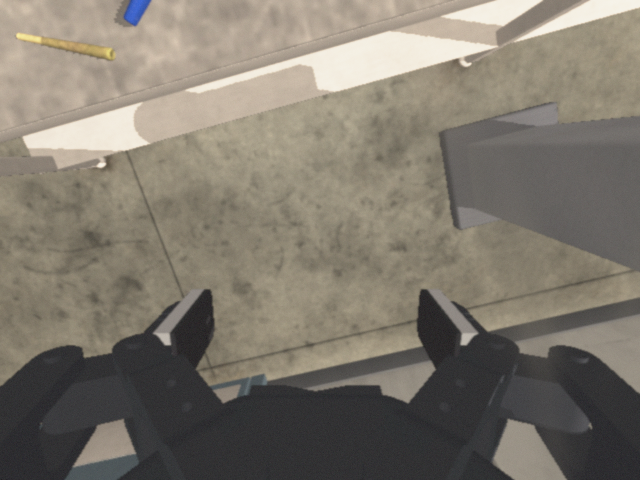

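```bash
python3 - <<'E'
import cv2
im=cv2.imread("pics/top0.png");cv2.imwrite("pics/tc1.png",cv2.resize(im[140:340,380:560],None,fx=3,fy=3,interpolation=2)[:600])
cv2.imwrite("pics/tc2.png",cv2.resize(im[220:350,140:360],None,fx=3.6,fy=3.6,interpolation=2)[:600])
im=cv2.imread("pics/scene0.png");cv2.imwrite("pics/sc1.png",cv2.resize(im[250:450,310:520],None,fx=3,fy=3,interpolation=2))
cv2.imwrite("pics/sc2.png",cv2.resize(im[170:310,180:320],None,fx=4,fy=4,interpolation=2))
E
```

```text
(no output)
```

View pics/tc1.png

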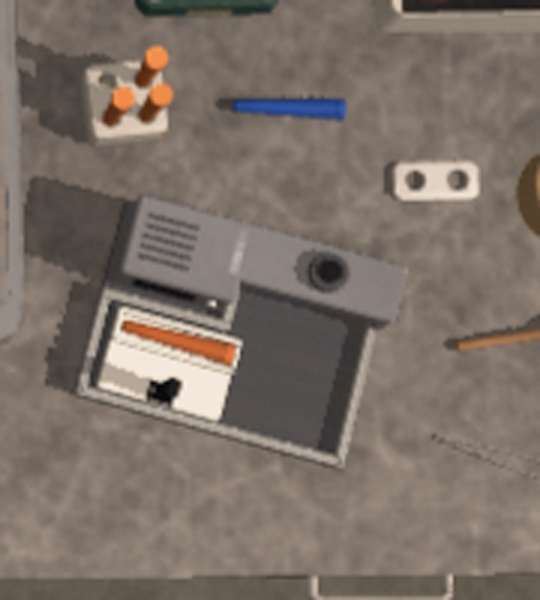

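View pics/tc2.png

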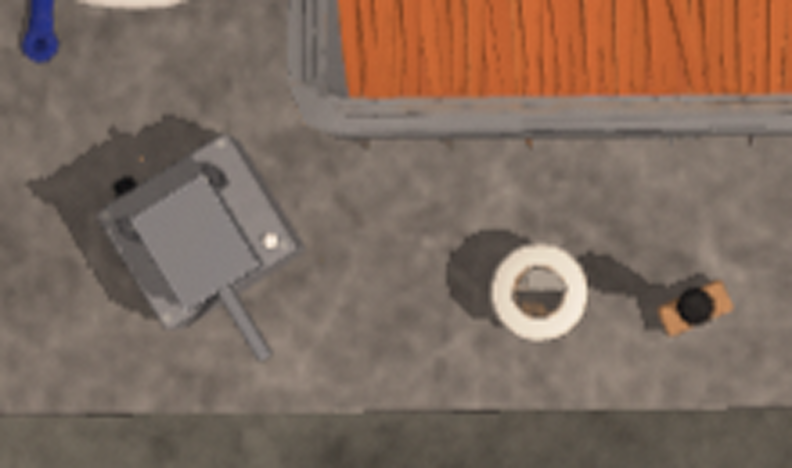

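View pics/sc1.png

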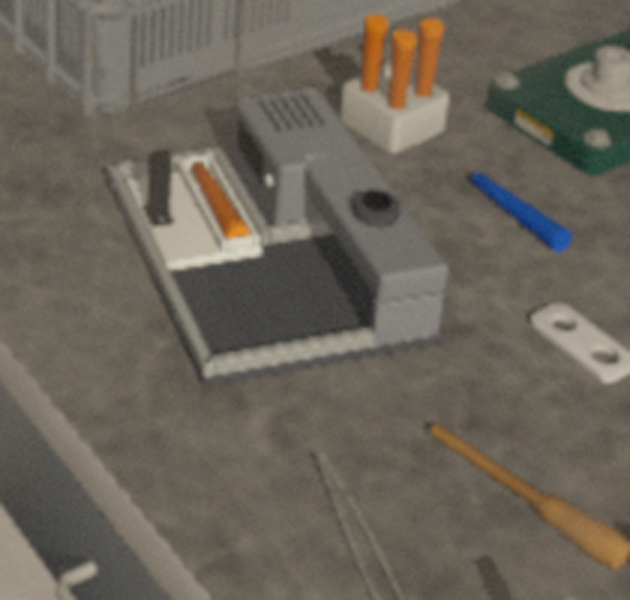

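View pics/sc2.png

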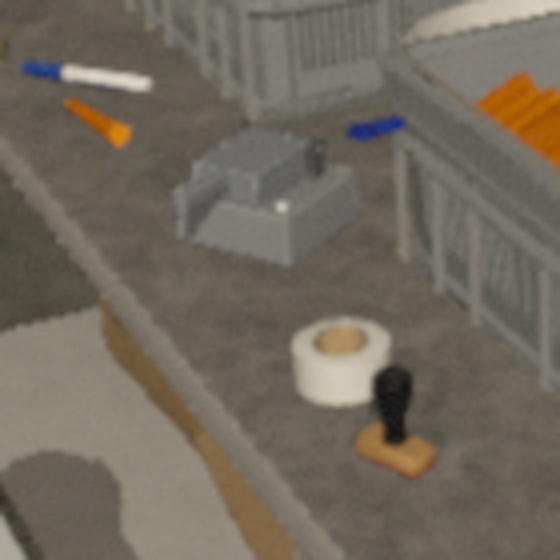

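The top view shows the station at about (460,245), with the sled, black grip and orange tube at its left. The start box is at (193,285) with its tongue pointing to lower right, the roll at (289,301) and the stamp at (332,305).

Tube candidates:
- Orange tube in the sled bed, top (440,254): this is the one.
- Blue tube at (474,176).
- Three orange tubes in a rack at (424,170).
- Loose orange tube at (97,306).
- Tubes heaped in the crate.

The sled and guard each appear only once. Next I fit the poses.

```bash
cat > h.py <<'E'
import numpy as np,cv2
from scipy.optimize import least_squares
from scipy.spatial.transform import Rotation as R
from bench import arm,eyes,nets
def proj(m,P): return cv2.projectPoints(np.atleast_2d(np.array(P,float)),m["rvec"],m["tvec"],m["K"],None)[0].reshape(-1,2)
def tow(p,P):
    c,s=np.cos(p[2]),np.sin(p[2]);P=np.atleast_2d(np.array(P,float))
    return np.c_[p[0]+c*P[:,0]-s*P[:,1],p[1]+s*P[:,0]+c*P[:,1],P[:,2]]
def ray(m,uv,z):
    K=m["K"];Rm=cv2.Rodrigues(m["rvec"])[0];d=Rm.T@np.linalg.inv(K)@np.array([uv[0],uv[1],1.]);o=-Rm.T@m["tvec"]
    return o+d*(z-o[2])/d[2]
def fit(obs,p0):
    f=lambda p:np.concatenate([(proj(m,tow(p,P))-uv).ravel()*w for m,P,uv,w in obs])
    r=least_squares(f,p0,loss="soft_l1",x_scale=[10,10,.1]);return r.x,f(r.x).reshape(-1,2)
E
python3 - <<'E'
from h import *
T=eyes.camera_model("top");S=eyes.camera_model("scene")
t=lambda a,b:np.array([380+a/3,140+b/3]);s=lambda a,b:np.array([310+a/3,250+b/3])
obs=[(T,[-90,120,22],t(80,392),1),(T,[-90,-120,22],t(342,465),1),(T,[86,-120,72],t(407,268),1),(T,[34,-120,72],t(388,327),1),(T,[86,116,72],t(142,197),1),(T,[14,116,72],t(123,283),1),
(S,[-90,120,22],s(108,165),1),(S,[-90,-120,22],s(207,365),1),(S,[34,-120,72],s(375,278),1),(S,[86,-120,72],s(445,262),1),(S,[14,116,72],s(240,102),1)]
p,r=fit(obs,[550,-320,-.2]);print("station",p,"\n",r.round(1))
t=lambda a,b:np.array([140+a/3.6,220+b/3.6]);s=lambda a,b:np.array([180+a/4,170+b/4])
obs=[(T,[50,-55,45],t(300,250),1),(T,[50,55,45],t(222,135),.5),(T,[-50,55,45],t(168,327),.3),
(T,[22-72,30,71],t(177,300),0.),(T,[22-130,0,68],t(265,358),1),(T,[22-72,0,68],t(224,288),1),
(S,[-50,-55,45],s(292,240),1),(S,[50,-55,45],s(357,180),1),(S,[-50,-55,0],s(290,265),1)]
for c in (0,):
  p0=np.r_[ray(T,(195,285),45)[:2],.3];p,r=fit(obs,p0);print("box",p,"\n",r.round(1))
for n,uv in(("roll",(289,301)),("stamp",(332,305))):print(n,ray(T,uv,30))
print("tube?",ray(T,(440,254),28),"grip",ray(T,(380+163/3,140+388/3),78))
E
```

```text
station [ 5.33917374e+02 -3.72058871e+02 -2.87329078e-01] 
 [[-1.7  0.6]
 [ 0.1  1.5]
 [ 0.7 -0.2]
 [ 2.2 -0.4]
 [-0.5 -1.5]
 [-1.3 -3.5]
 [-0.8 -0.4]
 [-1.7  0.4]
 [ 1.5  0.5]
 [ 1.6  1.8]
 [-2.5 -1.5]]
box [4.62530446e+02 2.83401658e+02 2.32728046e-01] 
 [[ -0.6 -33.6]
 [-10.3   4.3]
 [  0.8  -2.1]
 [  0.   -0. ]
 [ -0.4   1.5]
 [  6.1  -1.6]
 [ -2.7  -1.6]
 [  7.    3.3]
 [ -1.1   5.2]]
roll [406.66137568  71.40273354  30.        ]
stamp [395.32230459 -39.59036584  30.        ]
tube? [ 525.48984821 -323.46809164   28.        ] grip [ 480.90624287 -297.68878553   78.        ]
```

```bash
python3 - <<'E'
from h import *
T=eyes.camera_model("top");S=eyes.camera_model("scene")
t=lambda a,b:np.array([140+a/3.6,220+b/3.6]);s=lambda a,b:np.array([180+a/4,170+b/4])
obs=[(T,[50,-55,45],t(222,135),1),(T,[50,55,45],t(103,215),1),(T,[-50,55,45],t(168,327),1),(T,[-50,-55,45],t(300,250),1),
(T,[22-130,0,68],t(265,358),1),(T,[22-72,0,68],t(224,288),.3),
(S,[-50,-55,45],s(292,212),1),(S,[50,-55,45],s(357,180),1),(S,[-50,-55,0],s(290,265),1)]
p0=np.r_[ray(T,(195,285),45)[:2],.3];p,r=fit(obs,p0);print("box",p,"\n",r.round(1))
P=[533.9,-372,-.287]
for pts in ([-90,120,22],[14,116,72],[14,14,72],[34,-120,72]):print(tow(P,pts).round())
im=cv2.imread("pics/top0.png")
import itertools
def box(m,x0,x1,y0,y1,z0,z1,col):
  for z in(z0,z1):
    q=proj(m,tow(P,[[x0,y0,z],[x1,y0,z],[x1,y1,z],[x0,y1,z]]));cv2.polylines(big,[np.int32((q-off)*f)],True,col,1)
f=4;off=np.array([395,190])
for m,name,o in((T,"top0",(390,190)),(S,"scene0",(330,250))):
  off=np.array(o);im=cv2.imread(f"pics/{name}.png");big=cv2.resize(im[o[1]:o[1]+130,o[0]:o[0]+150],None,fx=4,fy=4,interpolation=2)
  box(m,-90,90,-120,120,0,22,(0,255,0));box(m,14,86,14,116,10,72,(255,255,0));box(m,34,86,-120,4,48,72,(0,0,255))
  cv2.imwrite(f"pics/ov_{name}.png",big)
E
```

```text
box [451.94744728 312.6533688    0.56581173] 
 [[ 1.1 -1.3]
 [-2.4 -0.4]
 [-0.4  1.3]
 [-0.3 -0.8]
 [ 1.2  0.1]
 [ 0.2  0. ]
 [-1.6  1.7]
 [-0.  -2.8]
 [-0.   1.4]]
[[ 482. -231.   22.]]
[[ 580. -265.   72.]]
[[ 551. -363.   72.]]
[[ 533. -497.   72.]]
```

View pics/ov_top0.png

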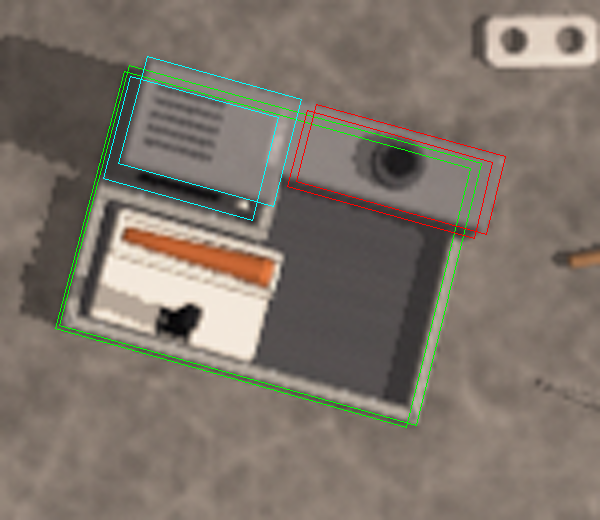

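View pics/ov_scene0.png

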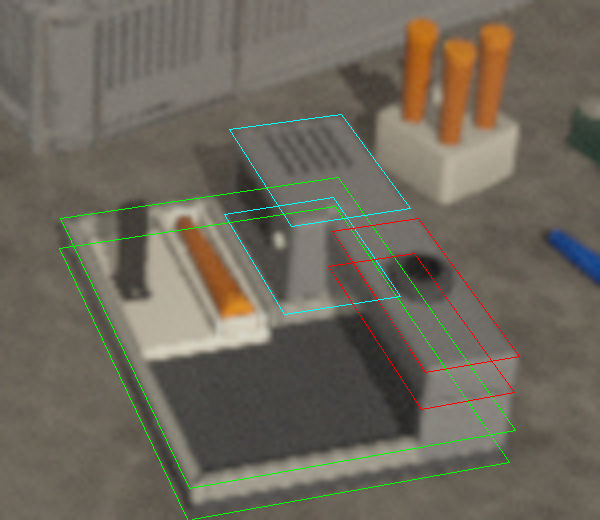

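```bash
cat >> h.py <<'E'
def plan(x,y,z,yaw,n=1,s=None,jaw=None,rnd=2):
    """rows (tool-down goal pose; yaw=world angle of tool x) from measured state"""
    s=s or arm.read_state();p=np.array(s["position"]);q=R.from_quat(s["ee_rot"])
    g=np.array([x,y,z]);G=R.from_matrix(np.c_[[np.cos(yaw),np.sin(yaw),0],[np.sin(yaw),-np.cos(yaw),0],[0,0,-1]])
    dr=(q.inv()*G).as_rotvec();out=[]
    for i in range(n):
        t=q.inv().apply((g-p)/n)/10;out.append([list(t.round(rnd)),list((np.degrees(dr)/n).round(1))]);p=p+(g-p)/n;q=q*R.from_rotvec(dr/n)
    return out
E
python3 - <<'E'
from h import *
s=arm.read_state();q=R.from_quat(s["ee_rot"]);m=eyes.camera_model("wrist")
Rm=cv2.Rodrigues(m["rvec"])[0];c=-Rm.T@m["tvec"]
print("cam in tool",q.inv().apply(c-s["position"]),"cam axes in tool",(q.inv().as_matrix()@Rm.T).round(3).tolist())
# arc plan
p=np.array(s["position"]);th0=np.arctan2(p[1],p[0]);yaw0=-.254
P=[533.9,-372,-.287]
N=21;th1=-0.55;pose=[]
yaw=yaw0
import itertools
yawT=-.287-np.pi
prev=dict(s);Y=np.linspace(yaw0,yawT,N+1);TH=np.linspace(th0,th1,N+1);RR=np.interp(np.linspace(0,1,N+1),[0,.3,1],[624,560,560])
rows=[]
ps=[np.array([r*np.cos(t),r*np.sin(t)]) for r,t in zip(RR,TH)]
for i in range(N):
    d=ps[i+1]-ps[i];y=Y[i];tx=d@[np.cos(y),np.sin(y)];ty=d@[np.sin(y),-np.cos(y)]
    rows.append([tx/10,ty/10,np.degrees(Y[i]-Y[i+1])]);
print(np.round(rows,2).tolist(),ps[-1])
E
```

```text
cam in tool [  65.08087511    0.70283789 -143.6725946 ] cam axes in tool [[-0.0, -0.966, -0.257], [1.0, -0.0, 0.0], [-0.0, -0.257, 0.966]]
[[5.45, 1.26, 8.66], [5.43, 0.92, 8.66], [5.38, 0.58, 8.66], [5.32, 0.26, 8.66], [5.24, -0.05, 8.66], [5.14, -0.35, 8.66], [4.82, -1.33, 8.66], [4.6, -1.9, 8.66], [4.47, -2.18, 8.66], [4.33, -2.46, 8.66], [4.17, -2.72, 8.66], [3.99, -2.98, 8.66], [3.8, -3.22, 8.66], [3.59, -3.45, 8.66], [3.37, -3.66, 8.66], [3.13, -3.87, 8.66], [2.89, -4.05, 8.66], [2.63, -4.23, 8.66], [2.36, -4.38, 8.66], [2.08, -4.52, 8.66], [1.8, -4.64, 8.66]] [ 477.41373235 -292.7048482 ]
```

>>> jog_arm --rows '[[[5.4,1.3,-1],[0,0,8.6],8.5],[[5.4,0.9,-1],[0,0,8.6],8.5],[[5.4,0.6,-1],[0,0,8.6],8.5],[[5.3,0.3,-1],[0,0,8.6],8.5],[[5.2,-0.1,-1],[0,0,8.6],8.5],[[5.1,-0.4,0],[0,0,8.6],8.5],[[4.8,-1.3,0],[0,0,8.6],8.5],[[4.6,-1.9,0],[0,0,8.6],8.5],[[4.5,-2.2,0],[0,0,8.6],8.5],[[4.3,-2.5,0],[0,0,8.6],8.5]]'

```text
clock: 2.4
position: [512.1, 234.4, 281.4]
ee_rot: [-0.637, 0.771, -0.0, 0.0]
contact_force: [0.3, 1.2, 0.3]
gripper_width: 84.9
```

>>> jog_arm --rows '[[[4.2,-2.7,0],[0,0,8.7],8.5],[[4.0,-3.0,0],[0,0,8.7],8.5],[[3.8,-3.2,0],[0,0,8.7],8.5],[[3.6,-3.4,0],[0,0,8.7],8.5],[[3.4,-3.7,0],[0,0,8.7],8.5],[[3.1,-3.9,0],[0,0,8.7],8.5],[[2.9,-4.0,0],[0,0,8.7],8.5],[[2.6,-4.2,0],[0,0,8.7],8.5],[[2.4,-4.4,0],[0,0,8.7],8.5],[[2.1,-4.5,0],[0,0,8.7],8.5]]'

```text
clock: 3.65
position: [505.7, -247.2, 281.3]
ee_rot: [0.068, 0.998, -0.0, 0.0]
contact_force: [-0.2, -0.3, 0.2]
gripper_width: 85.0
```

```bash
python3 - <<'E'
from h import *
s=arm.read_state();print(s["clock"],s["position"],s["joints"].round(2),s["ee_rot"].round(3))
yaw=-.287-np.pi
print(plan(445,-315,230,yaw,3))
E
```

```text
3.65 [ 505.66695029 -247.15377414  281.33379235] [-0.17  0.25 -0.06  0.   -1.26 -1.54] [ 0.068  0.998 -0.     0.   ]
[[[np.float64(1.7), np.float64(-2.52), np.float64(1.71)], [np.float64(-0.0), np.float64(0.0), np.float64(2.9)]], [[np.float64(1.05), np.float64(-1.73), np.float64(1.14)], [np.float64(-0.0), np.float64(0.0), np.float64(2.9)]], [[np.float64(0.64), np.float64(-1.19), np.float64(0.76)], [np.float64(-0.0), np.float64(0.0), np.float64(2.9)]]]
```

```bash
python3 - <<'E'
t=open("h.py").read()
t=t.replace("out=[]\n    for i in range(n):","out=[];st=(g-p)/n\n    for i in range(n):").replace("q.inv().apply((g-p)/n)/10","q.inv().apply(st)/10").replace("p=p+(g-p)/n;","").replace("list(t.round(rnd))","t.round(rnd).tolist()").replace("list((np.degrees(dr)/n).round(1))","(np.degrees(dr)/n).round(1).tolist()")
open("h.py","w").write(t)
from h import *
print(plan(445,-315,230,-.287-np.pi,3))
E
```

```text
[[[1.7, -2.52, 1.71], [-0.0, 0.0, 2.9]], [[1.57, -2.6, 1.71], [-0.0, 0.0, 2.9]], [[1.44, -2.67, 1.71], [-0.0, 0.0, 2.9]]]
```

>>> jog_arm --rows '[[[1.7,-2.5,1.7],[0,0,2.9],8.5],[[1.6,-2.6,1.7],[0,0,2.9],8.5],[[1.4,-2.7,1.7],[0,0,2.9],8.5],[[0,0,0],[0,0,0],8.5],[[0,0,0],[0,0,0],8.5]]'

```text
clock: 4.28
position: [446.4, -314.0, 230.9]
ee_rot: [0.141, 0.99, -0.0, 0.001]
contact_force: [1.3, -0.4, -0.1]
gripper_width: 85.5
```

```bash
python3 - <<'E'
from h import *
import json
s=arm.read_state();m=eyes.camera_model("wrist");im=eyes.get_image("wrist");cv2.imwrite("pics/w1.png",im[:,:,::-1])
np.savez("w1.npz",**m);print(s["position"],s["ee_rot"].round(4))
E
```

```text
[ 446.36425879 -313.9878495   230.91868583] [ 1.41e-01  9.90e-01 -3.00e-04  6.00e-04]
```

View pics/w1.png

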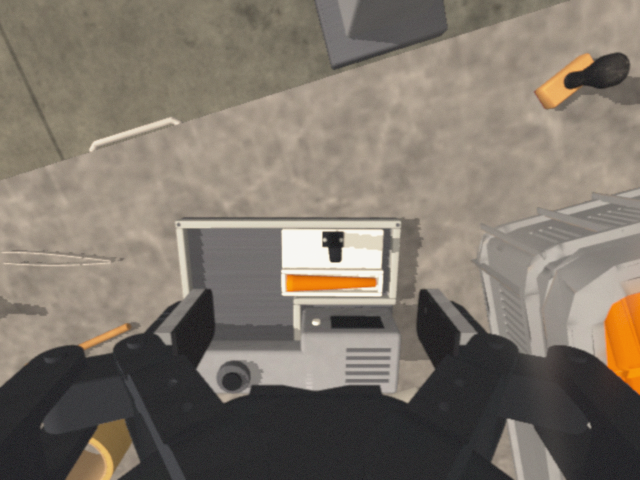

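```bash
python3 - <<'E'
import cv2
im=cv2.imread("pics/w1.png");cv2.imwrite("pics/w1c.png",cv2.resize(im[205:405,165:425],None,fx=3,fy=3,interpolation=2))
E
```

```text
(no output)
```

View pics/w1c.png

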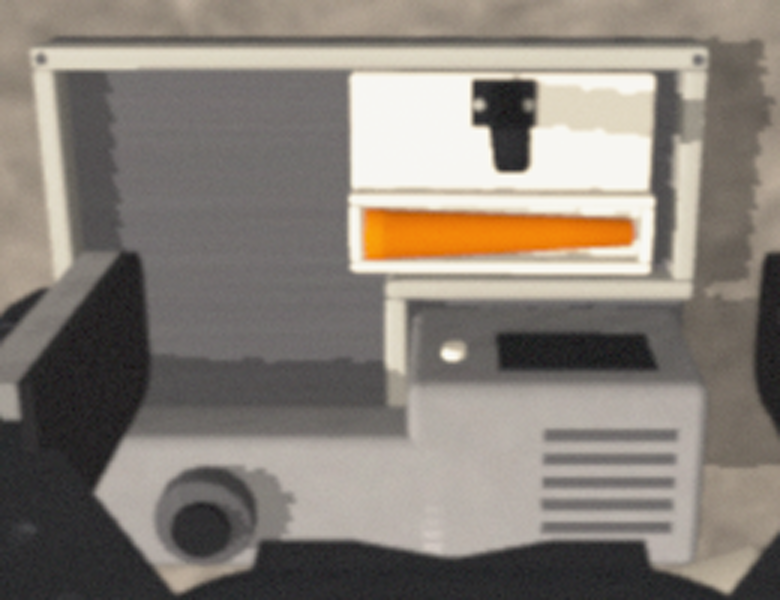

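```bash
python3 - <<'E'
from h import *
W=dict(np.load("w1.npz"));c=lambda a,b:np.array([165+a/3,205+b/3])
T=eyes.camera_model("top");S=eyes.camera_model("scene")
obs=[(W,[-90,-120,22],c(32,49),1),(W,[-90,120,22],c(708,49),1),(W,[-82,-112,22],c(55,70),1),(W,[-82,112,22],c(681,70),1),(W,[-1,4,22],c(387,280),1),(W,[-1,112,22],c(692,278),.5),(W,[14,14,72],c(412,382),1),(W,[14,116,72],c(703,382),1),(W,[34,14,72],c(412,436),.5)]
p,r=fit(obs,[534,-372,-.28]);print(p,r.round(1).tolist());print((tow(p,[28.5,-54,10])-0).round(1))
# sled: plate corners top z=18
ob=[(W,[-37.5,-55,18],c(350,73),1),(W,[-37.5,55,18],c(655,73),1),(W,[-35.5,-6,78],c(472,80),0),(W,[-19.5,0,78],c(504,126),0)]
q,r=fit(ob,[500,-310,-.28]);print(q,r.round(1).tolist())
# express sled in station
d=q[:2]-p[:2];C,Sn=np.cos(p[2]),np.sin(p[2]);print("sled in st",C*d[0]+Sn*d[1],-Sn*d[0]+C*d[1],q[2]-p[2])
print("grip px pred",[((proj(W,tow(q,[a,b,z]))[0]-[165,205])*3).round() for a,b,z in((-35.5,-6,78),(-35.5,6,78),(-19.5,6,78),(-19.5,-6,78),(-19.5,-6,18))])
E
```

```text
[ 5.34272842e+02 -3.69933215e+02 -2.79285246e-01] [[-0.5, -0.1], [0.4, -0.9], [0.1, 0.2], [1.4, -0.5], [-0.3, -0.3], [-3.1, 0.0], [-1.4, 1.0], [3.9, 0.7], [-0.6, 0.3]]
[[ 546.8 -429.7   10. ]]
[ 5.06789451e+02 -3.13038442e+02 -2.82955956e-01] [[-0.1, 0.0], [0.1, 0.0], [0.0, 0.0], [0.0, 0.0]]
sled in st -42.10259063145949 47.113945564744064 -0.0036707107925087468
grip px pred [array([492., 126.]), array([532., 126.]), array([531., 175.]), array([492., 175.]), array([485., 121.])]
```

```bash
python3 - <<'E'
from h import *
q=[506.8,-313.0,-.281];g=tow(q,[-27.5,0,0])[0];print(g)
for r in plan(g[0],g[1],120,-.280-np.pi,4): print(r)
E
```

```text
[ 480.37858844 -305.37379444    0.        ]
[[-0.75, 0.44, 2.78], [-0.0, 0.0, -0.0]]
[[-0.75, 0.44, 2.78], [-0.0, 0.0, -0.0]]
[[-0.75, 0.44, 2.78], [-0.0, 0.0, -0.0]]
[[-0.75, 0.43, 2.78], [-0.0, 0.0, -0.0]]
```

>>> jog_arm --rows '[[[-0.75,0.44,2.78],[0,0,0],6],[[-0.75,0.44,2.78],[0,0,0],6],[[-0.75,0.44,2.78],[0,0,0],6],[[-0.75,0.43,2.78],[0,0,0],6],[[0,0,0],[0,0,0],6],[[0,0,0],[0,0,0],6]]'

```text
clock: 5.08
position: [480.5, -305.5, 120.5]
ee_rot: [0.141, 0.99, -0.0, 0.001]
contact_force: [0.6, -0.8, 1.1]
gripper_width: 60.3
```

```bash
python3 - <<'E'
from h import *
s=arm.read_state();m=eyes.camera_model("wrist");im=eyes.get_image("wrist");cv2.imwrite("pics/w2.png",im[:,:,::-1])
for z in (44,): print(plan(480.4,-305.4,z,-.280-np.pi,4),s["position"])
E
```

```text
[[[0.01, 0.01, 1.92], [-0.0, 0.0, -0.0]], [[0.01, 0.0, 1.92], [-0.0, 0.0, -0.0]], [[0.01, 0.0, 1.92], [-0.0, 0.0, -0.0]], [[0.01, 0.0, 1.92], [-0.0, 0.0, -0.0]]] [ 480.54795273 -305.48526573  120.45733551]
```

View pics/w2.png

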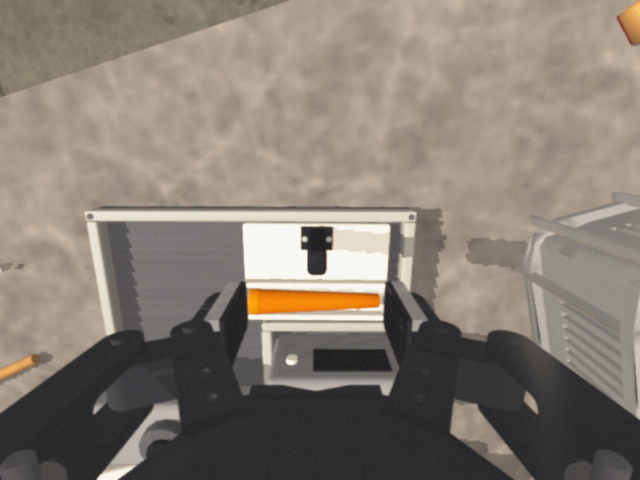

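>>> jog_arm --rows '[[[0,0,2.5],[0,0,0],6],[[0,0,2.5],[0,0,0],6],[[0,0,1.6],[0,0,0],6],[[0,0,1.0],[0,0,0],6],[[0,0,0],[0,0,0],6]]'

```text
clock: 5.75
position: [479.5, -305.6, 43.0]
ee_rot: [0.141, 0.99, -0.0, -0.0]
contact_force: [0.3, 0.6, -0.1]
gripper_width: 59.7
```

```bash
python3 - <<'E'
from h import *
s=arm.read_state();m=eyes.camera_model("wrist");im=eyes.get_image("wrist");cv2.imwrite("pics/w3.png",im[:,:,::-1]);print(s["position"])
E
```

```text
[ 479.47235116 -305.56346662   43.04895345]
```

View pics/w3.png

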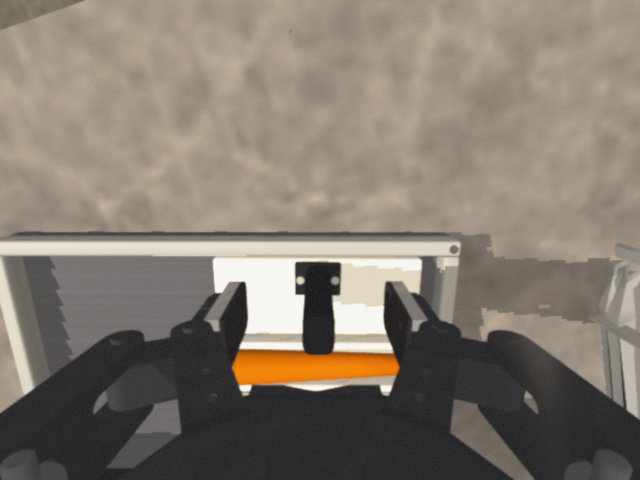

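>>> jog_arm --rows '[[[0,0,0],[0,0,0],2],[[0,0,0],[0,0,0],2],[[0,0,0],[0,0,0],0],[[0,0,0],[0,0,0],0],[[0,0,0],[0,0,0],0],[[0,0,0],[0,0,0],0]]'

```text
clock: 6.55
position: [479.8, -305.6, 43.7]
ee_rot: [0.141, 0.99, -0.0, 0.0]
contact_force: [-0.6, 0.3, 5.4]
gripper_width: 11.1
```

```bash
python3 - <<'E'
from h import *
s=arm.read_state();m=eyes.camera_model("wrist");im=eyes.get_image("wrist");cv2.imwrite("pics/w4.png",im[:,:,::-1]);print(s["position"],s["contact_force"],s["wrist_torque"],s["ee_rot"])
E
```

```text
[ 479.80373765 -305.57478849   43.68172897] [-0.63688706  0.29893938  5.41141425] [ 0.31974868  0.15210629 -0.00923431] [ 1.41140229e-01  9.89989512e-01 -1.37437048e-04  4.27647477e-04]
```

View pics/w4.png

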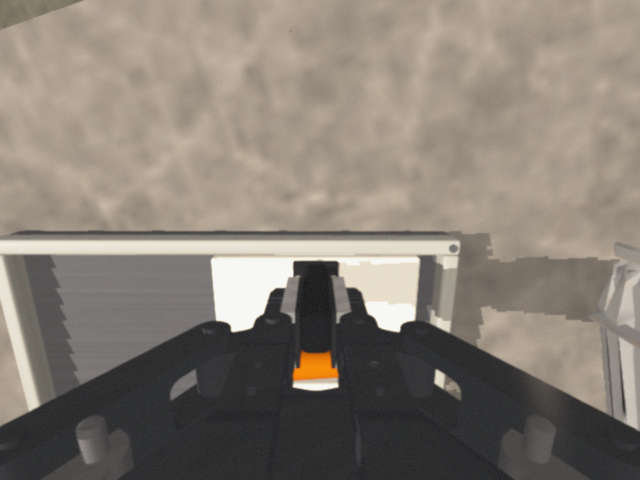

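>>> jog_arm --rows '[[[0,-0.4,0],[0,0,0],0],[[0,-0.8,0],[0,0,0],0],[[0,-1.0,0],[0,0,0],0],[[0,-1.0,0],[0,0,0],0],[[0,-1.0,0],[0,0,0],0],[[0,-1.0,0],[0,0,0],0],[[0,0,0],[0,0,0],0]]'

```text
clock: 7.48
position: [465.4, -356.7, 43.7]
ee_rot: [0.141, 0.99, -0.001, 0.001]
contact_force: [0.7, -3.1, 3.7]
gripper_width: 11.5
```

```bash
python3 - <<'E'
from h import *
s=arm.read_state();print(s["position"],s["contact_force"],s["wrist_torque"],s["gripper_width"])
P=[534.3,-369.9,-.2793];d=s["position"][:2]-P[:2];C,S=np.cos(P[2]),np.sin(P[2]);print("tcp in st",C*d[0]+S*d[1],-S*d[0]+C*d[1])
E
```

```text
[ 465.41981965 -356.71770706   43.69998843] [ 0.65857707 -3.14421747  3.69676242] [-0.51610499  0.04336937 -0.02340211] 11.528817601460318
tcp in st -69.84511248371749 -6.317622564775892
```

>>> jog_arm --rows '[[[0,-0.5,0],[0,0,0],0],[[0,-1.0,0],[0,0,0],0],[[0,-1.0,0],[0,0,0],0],[[0,-1.0,0],[0,0,0],0],[[0,-0.8,0],[0,0,0],0],[[0,-0.4,0],[0,0,0],0],[[0,0,0],[0,0,0],0],[[0,0,0],[0,0,0],0]]'

```text
clock: 8.48
position: [452.4, -400.9, 43.7]
ee_rot: [0.141, 0.99, -0.0, 0.001]
contact_force: [0.9, -0.0, 4.4]
gripper_width: 11.3
```

```bash
python3 - <<'E'
from h import *
s=arm.read_state();print(s["position"],s["contact_force"],s["wrist_torque"],s["gripper_width"])
P=[534.3,-369.9,-.2793];d=s["position"][:2]-P[:2];C,S=np.cos(P[2]),np.sin(P[2]);print("tcp in st",C*d[0]+S*d[1],-S*d[0]+C*d[1])
im=eyes.get_image("wrist");cv2.imwrite("pics/w5.png",im[:,:,::-1])
E
```

```text
[ 452.36748263 -400.94992987   43.70678775] [ 0.85837349 -0.03337645  4.37264152] [ 0.26690108 -0.14971366 -0.01688073] 11.282921778921553
tcp in st -70.19758894196247 -52.43409247694983
```

View pics/w5.png

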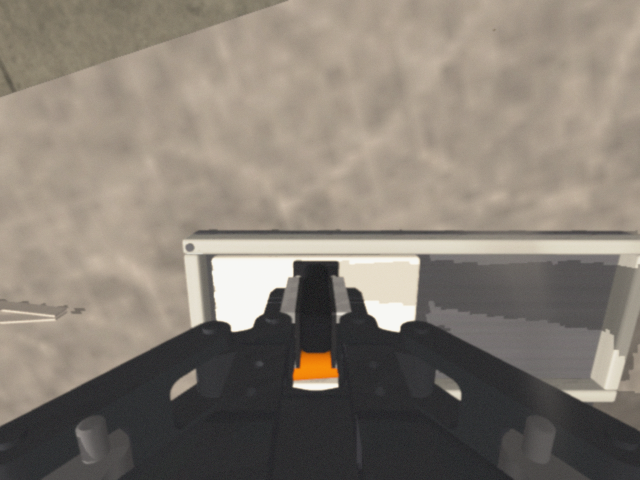

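>>> jog_arm --rows '[[[0,-0.16,0],[0,0,0],0],[[-0.4,0,0],[0,0,0],0],[[-0.7,0,0],[0,0,0],0],[[-0.8,0,0],[0,0,0],0],[[-0.8,0,0],[0,0,0],0],[[-0.8,0,0],[0,0,0],0],[[-0.5,0,0],[0,0,0],0],[[0,0,0],[0,0,0],0]]'

```text
clock: 9.52
position: [488.3, -413.4, 43.7]
ee_rot: [0.141, 0.99, 0.0, -0.001]
contact_force: [-4.5, 1.4, 8.1]
gripper_width: 11.1
```

```bash
cat >>h.py <<'E'
def st():
    s=arm.read_state();print(s["position"].round(1),s["contact_force"].round(1),s["wrist_torque"].round(2),s["gripper_width"])
    P=[534.3,-369.9,-.2793];d=s["position"][:2]-P[:2];C,S=np.cos(P[2]),np.sin(P[2]);print("tcp in st",C*d[0]+S*d[1],-S*d[0]+C*d[1])
E
python3 - <<'E'
from h import *
st()
E
```

```text
[ 488.3 -413.4   43.7] [-4.5  1.4  8.1] [0.2  0.91 0.08] 11.120152301543232
tcp in st -32.222323837429784 -54.518716339023015
```

>>> jog_arm --rows '[[[-0.4,0,0],[0,0,0],0],[[-0.7,0,0],[0,0,0],0],[[-0.7,0,0],[0,0,0],0],[[-0.5,0,0],[0,0,0],0],[[-0.3,0,0],[0,0,0],0],[[-0.2,0,0],[0,0,0],0],[[0,0,0],[0,0,0],0]]'

```text
clock: 10.4
position: [514.7, -421.1, 43.7]
ee_rot: [0.141, 0.99, 0.0, -0.002]
contact_force: [-4.6, 1.0, 8.1]
gripper_width: 11.3
```

```bash
python3 - <<'E'
from h import *
st()
im=eyes.get_image("wrist");cv2.imwrite("pics/w6.png",im[:,:,::-1])
E
```

```text
[ 514.7 -421.1   43.7] [-4.6  1.   8.1] [ 0.35  1.14 -0.02] 11.252116004814551
tcp in st -4.745994557558683 -54.66848120760801
```

View pics/w6.png

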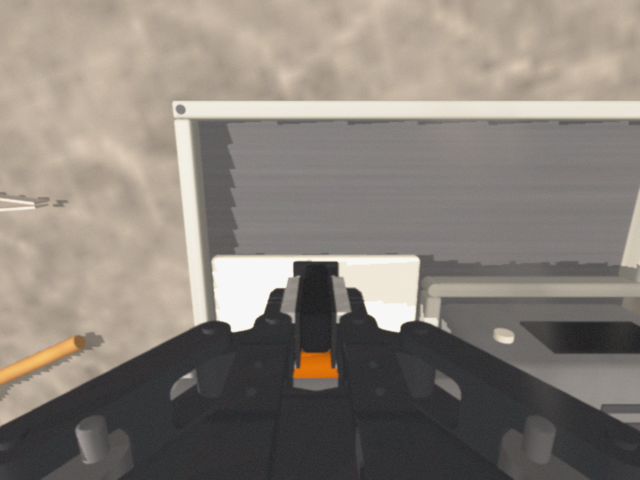

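Centred in the bay, with about 6 mm left to the stop. I push on gently.

>>> jog_arm --rows '[[[-0.3,0,0],[0,0,0],0],[[-0.2,0,0],[0,0,0],0],[[-0.2,0,0],[0,0,0],0],[[0,0,0],[0,0,0],0]]'

```text
clock: 10.95
position: [519.2, -422.3, 44.0]
ee_rot: [0.142, 0.99, 0.001, -0.004]
contact_force: [-10.3, 3.6, 12.6]
gripper_width: 11.3
```

```bash
python3 - <<'E'
from h import *
st()
E
```

```text
[ 519.2 -422.3   44. ] [-10.3   3.6  12.6] [ 0.87  2.39 -0.05] 11.28399951583719
tcp in st -0.09182194465846472 -54.54905399251276
```

>>> jog_arm --rows '[[[-0.2,0,0],[0,0,0],0],[[-0.1,0,0],[0,0,0],0],[[0,0,0],[0,0,0],0]]'

```text
clock: 11.32
position: [519.4, -422.3, 44.3]
ee_rot: [0.142, 0.99, 0.002, -0.007]
contact_force: [-16.4, 5.8, 18.5]
gripper_width: 11.1
```

```bash
python3 - <<'E'
from h import *
st()
im=eyes.get_image("wrist");cv2.imwrite("pics/w7.png",im[:,:,::-1])
E
```

```text
[ 519.4 -422.3   44.3] [-16.4   5.8  18.5] [1.5  3.92 0.02] 11.063522688491117
tcp in st 0.08686394483600779 -54.52141853359655
```

View pics/w7.png

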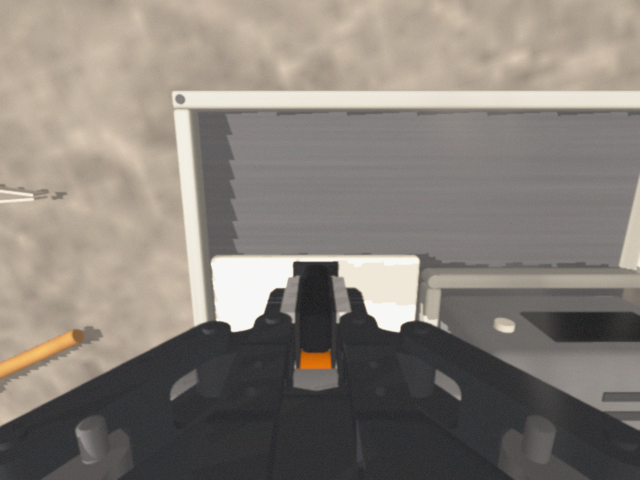

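>>> jog_arm --rows '[[[0.3,0,0],[0,0,0],0],[[0,0,0],[0,0,0],0],[[0,0,0],[0,0,0],3],[[0,0,0],[0,0,0],5],[[0,0,0],[0,0,0],5],[[0,0,0],[0,0,0],5]]'

```text
clock: 12.12
position: [523.4, -422.9, 42.6]
ee_rot: [0.141, 0.99, 0.0, -0.0]
contact_force: [0.7, 1.1, -0.7]
gripper_width: 49.7
```

```bash
python3 - <<'E'
from h import *
st();s=arm.read_state();print(s["ee_rot"],plan(*s["position"],-.2832-np.pi))
E
```

```text
[ 523.4 -422.9   42.6] [ 0.7  1.1 -0.7] [-0.   -0.    0.04] 49.74884260484348
tcp in st 4.101443611186371 -53.98210879897319
[ 1.41191310e-01  9.89982278e-01  1.15955989e-04 -3.00407612e-04] [[[0.0, 0.0, 0.0], [0.0, -0.0, -0.0]]]
```

>>> jog_arm --rows '[[[0,0,-2.0],[0,0,0],5],[[0,0,-4.0],[0,0,0],5],[[1.5,0,-4.5],[0,0,0],5],[[2,0,-4.5],[0,0,0],5],[[2,0,-4.0],[0,0,0],5],[[2,0,0],[0,0,0],5],[[0,0,0],[0,0,0],5]]'

```text
clock: 13.0
position: [450.5, -401.8, 234.0]
ee_rot: [0.141, 0.99, -0.0, 0.001]
contact_force: [-0.6, 0.5, 0.2]
gripper_width: 49.7
```

```bash
python3 - <<'E'
from h import *
st();m=eyes.camera_model("wrist")
im=eyes.get_image("wrist");cv2.imwrite("pics/w8.png",im[:,:,::-1]);np.savez("w8.npz",**m)
cv2.imwrite("pics/w8c.png",cv2.resize(im[150:400,150:410,::-1],None,fx=2.4,fy=2.4,interpolation=2))
print(proj(m,tow([534.3,-369.9,-.2793],[[28.5-37.5,-54-55,18],[28.5-37.5,-54+55,18],[-1,4,22]])).round(1))
E
```

```text
[ 450.5 -401.8  234. ] [-0.6  0.5  0.2] [ 0.05 -0.06  0.03] 49.72221044742525
tcp in st -71.73275428173274 -53.70688872810959
[[266.9 265.7]
 [365.  265.3]
 [368.  273.3]]
```

View pics/w8c.png

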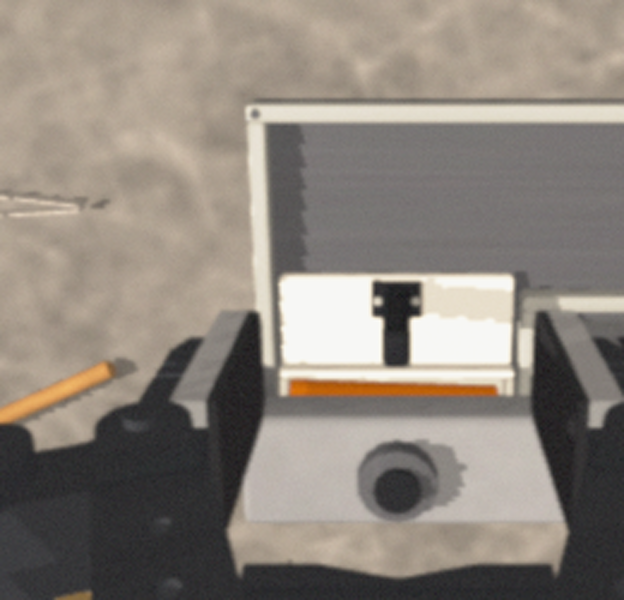

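Sled home: the front edge sits within about 0.3 mm of prediction relative to the rail corner, and the tube is in its bed. Next I move over to the start box.

```bash
python3 - <<'E'
from h import *
s=arm.read_state();p=s["position"][:2]
g=np.array([400,283.]);a0,a1=np.arctan2(p[1],p[0]),np.arctan2(g[1],g[0]);r0,r1=np.hypot(*p),np.hypot(*g)
N=14;u=np.linspace(0,1,N+1);A=a0+(a1-a0)*u;Rr=r0+(r1-r0)*u;ps=np.c_[Rr*np.cos(A),Rr*np.sin(A)];Y=np.linspace(-.2832-np.pi,.52-np.pi,N+1)
for i in range(N):
    d=ps[i+1]-ps[i];y=Y[i];print(np.round([d@[np.cos(y),np.sin(y)]/10,d@[np.sin(y),-np.cos(y)]/10,np.degrees(Y[i]-Y[i+1])],2).tolist(),ps[i+1].round())
E
```

```text
[-1.47, 5.63, -3.29] [ 481. -352.]
[-1.23, 5.6, -3.29] [ 506. -300.]
[-0.98, 5.57, -3.29] [ 525. -247.]
[-0.75, 5.53, -3.29] [ 538. -193.]
[-0.51, 5.48, -3.29] [ 546. -138.]
[-0.29, 5.42, -3.29] [549. -84.]
[-0.06, 5.35, -3.29] [546. -31.]
[0.15, 5.27, -3.29] [539.  22.]
[0.36, 5.18, -3.29] [526.  72.]
[0.57, 5.09, -3.29] [509. 120.]
[0.76, 4.98, -3.29] [487. 166.]
[0.95, 4.87, -3.29] [462. 208.]
[1.13, 4.75, -3.29] [432. 247.]
[1.31, 4.63, -3.29] [400. 283.]
```

>>> jog_arm --rows '[[[-1.4,5.6,-2],[0,0,-3.3],5],[[-1.2,5.6,-2],[0,0,-3.3],5],[[-1.0,5.6,-1],[0,0,-3.3],5],[[-0.7,5.5,0],[0,0,-3.3],5],[[-0.5,5.5,0],[0,0,-3.3],5],[[-0.3,5.4,0],[0,0,-3.3],5],[[-0.1,5.3,0],[0,0,-3.3],5],[[0.2,5.3,0],[0,0,-3.3],5],[[0.4,5.2,0],[0,0,-3.3],5],[[0.6,5.1,0],[0,0,-3.3],5]]'

```text
clock: 14.3
position: [506.3, 122.1, 282.1]
ee_rot: [-0.147, 0.989, -0.0, -0.001]
contact_force: [-0.3, 1.0, -0.9]
gripper_width: 50.1
```

>>> jog_arm --rows '[[[0.8,5.0,0],[0,0,-3.3],5],[[0.9,4.9,0],[0,0,-3.3],5],[[1.1,4.7,2],[0,0,-3.3],5],[[1.3,4.6,2],[0,0,-3.3],5],[[0,0,1],[0,0,0],5],[[0,0,0],[0,0,0],5],[[0,0,0],[0,0,0],5]]'

```text
clock: 15.18
position: [398.8, 282.2, 233.4]
ee_rot: [-0.258, 0.966, -0.0, 0.0]
contact_force: [0.0, -0.3, 0.2]
gripper_width: 50.0
```

```bash
python3 - <<'E'
from h import *
s=arm.read_state();m=eyes.camera_model("wrist")
im=eyes.get_image("wrist");cv2.imwrite("pics/b1.png",im[:,:,::-1]);np.savez("b1.npz",**m);print(s["position"],s["ee_rot"].round(3))
im=eyes.get_image("top");cv2.imwrite("pics/top1.png",im[:,:,::-1])
E
```

```text
[398.83006776 282.19902069 233.42707158] [-0.258  0.966 -0.     0.   ]
```

View pics/b1.png

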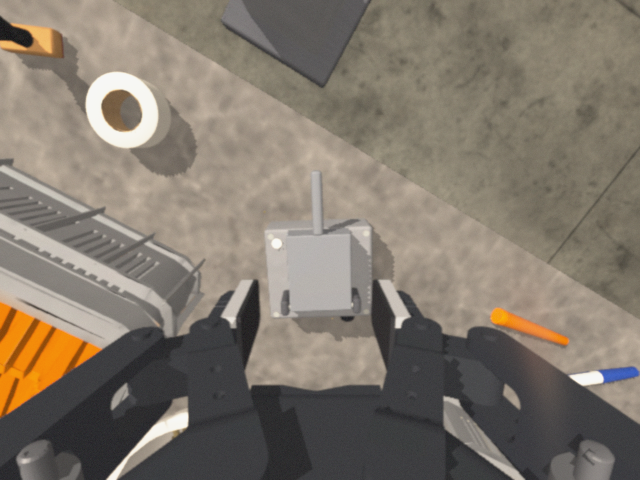

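```bash
python3 - <<'E'
import cv2
im=cv2.imread("pics/b1.png");cv2.imwrite("pics/b1c.png",cv2.resize(im[160:330,240:400],None,fx=3.5,fy=3.5,interpolation=2))
E
```

```text
(no output)
```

View pics/b1c.png

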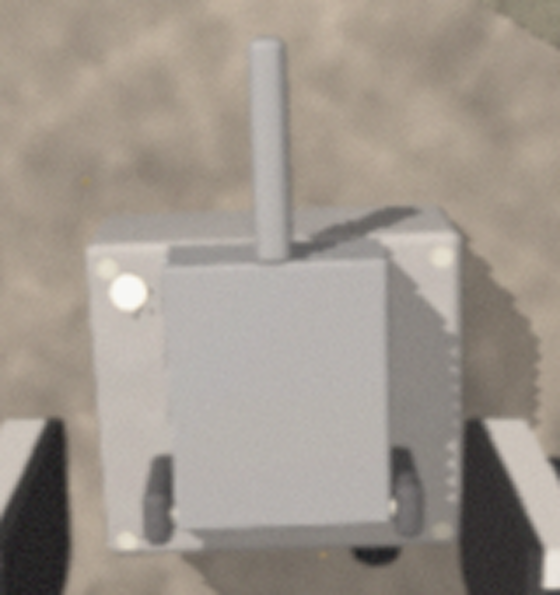

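```bash
python3 - <<'E'
from h import *
W=dict(np.load("b1.npz"));c=lambda a,b:np.array([240+a/3.5,160+b/3.5])
obs=[(W,[-50,-55,45],c(88,246),1),(W,[-50,55,45],c(462,238),1),(W,[50,-55,45],c(110,551),1),(W,[50,55,45],c(455,545),1),
(W,[-108,0,75],c(267,38),1),(W,[-50,-30,75],c(163,263),.5),(W,[-50,30,75],c(388,260),.5)]
p,r=fit(obs,[452,312,.5]);print(p,r.round(1).tolist())
s=arm.read_state();print("tool yaw",2*np.arctan2(s["ee_rot"][1],s["ee_rot"][0]))
C=tow(p,[[-91,0,68],[22,0,71],[-12,0,60]]);print(C)
g=C[0]
print(plan(g[0],g[1],120,p[2]-np.pi,4));print("J",s["joints"])
E
```

```text
[450.76996848 316.26379393   0.55089719] [[-1.7, -1.0], [1.0, -1.8], [-1.6, 1.8], [1.6, 0.8], [0.3, 0.1], [-0.4, 0.5], [0.1, -0.0]]
tool yaw 3.662714114542391
[[373.23294245 268.62967176  68.        ]
 [469.51518356 327.77973556  71.        ]
 [440.5453057  309.98237123  60.        ]]
[[[0.72, 0.03, 2.84], [0.0, 0.0, -0.4]], [[0.72, 0.03, 2.84], [0.0, 0.0, -0.4]], [[0.72, 0.04, 2.84], [0.0, 0.0, -0.4]], [[0.72, 0.04, 2.84], [0.0, 0.0, -0.4]]]
J [ 9.48997158e-01  1.48512135e-01 -3.13385434e-01  2.77399081e-04
 -1.10779472e+00 -1.99879578e+00]
```

>>> jog_arm --rows '[[[0.72,0.03,2.84],[0,0,-0.4],5],[[0.72,0.03,2.84],[0,0,-0.4],5],[[0.72,0.04,2.84],[0,0,-0.4],5],[[0.72,0.04,2.84],[0,0,-0.2],5],[[0,0,0],[0,0,0],5],[[0,0,0],[0,0,0],5]]'

```text
clock: 16.02
position: [373.6, 269.7, 120.8]
ee_rot: [-0.27, 0.963, 0.001, 0.001]
contact_force: [-0.5, 0.6, 0.7]
gripper_width: 50.0
```

```bash
python3 - <<'E'
from h import *
s=arm.read_state();m=eyes.camera_model("wrist")
im=eyes.get_image("wrist");cv2.imwrite("pics/b2.png",im[:,:,::-1]);np.savez("b2.npz",**m);print(s["position"],s["ee_rot"].round(3))
for y in(.545,):
  p=[450.8,316.3,.551]; print(proj(m,tow(p,[[-108,0,75],[-50,-30,75],[-50,30,75],[-91,0,75]])).round(1))
print(plan(373.2,268.6,47,.545-np.pi,4))
E
```

```text
[373.58134114 269.70142496 120.84291479] [-0.27   0.963  0.001  0.001]
[[314.8 233.6]
 [266.9 324.4]
 [363.6 324.1]
 [315.  261.6]]
[[[0.03, -0.02, 1.85], [0.0, 0.0, 0.0]], [[0.03, -0.02, 1.85], [0.0, 0.0, 0.0]], [[0.03, -0.02, 1.85], [0.0, 0.0, 0.0]], [[0.03, -0.02, 1.85], [0.0, 0.0, 0.0]]]
```

View pics/b2.png

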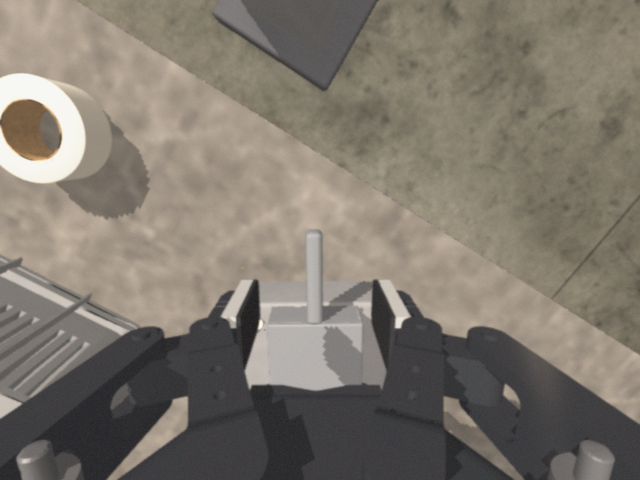

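>>> jog_arm --rows '[[[0.05,-0.03,2.5],[0,0,0],5],[[0.05,-0.03,2.5],[0,0,0],5],[[0,0,1.4],[0,0,0],5],[[0,0,1.0],[0,0,0],5],[[0,0,0],[0,0,0],2],[[0,0,0],[0,0,0],2],[[0,0,0],[0,0,0],0],[[0,0,0],[0,0,0],0],[[0,0,0],[0,0,0],0]]'

```text
clock: 17.2
position: [372.3, 268.2, 46.2]
ee_rot: [-0.271, 0.963, 0.0, 0.001]
contact_force: [2.6, -1.6, 6.6]
gripper_width: 9.1
```

```bash
python3 - <<'E'
from h import *
s=arm.read_state();m=eyes.camera_model("wrist")
im=eyes.get_image("wrist");cv2.imwrite("pics/b3.png",im[:,:,::-1]);print(s["position"],s["ee_rot"].round(3),s["contact_force"],s["wrist_torque"])
E
```

```text
[372.34839344 268.1570546   46.22278044] [-0.271  0.963  0.     0.001] [ 2.60442723 -1.6412437   6.55571131] [-0.7702803  -0.64335544  0.30626413]
```

View pics/b3.png

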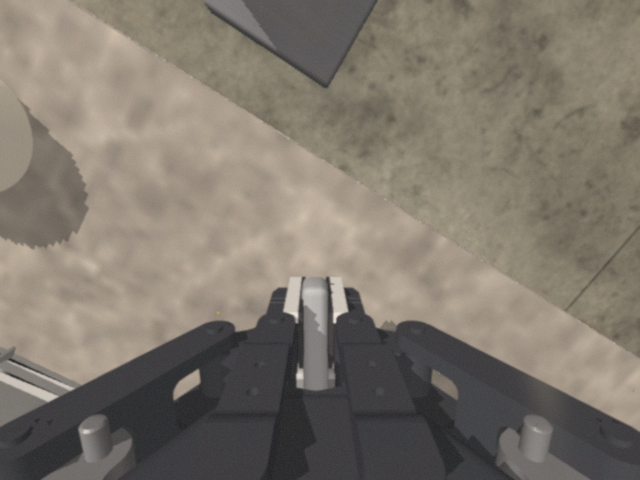

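```bash
python3 - <<'E'
import numpy as np
th=np.arange(0,1.96,.15);f=lambda t:113*np.array([-np.cos(t-.027),np.sin(t-.027)])
for a,b in zip(th[:-1],th[1:]):
    d=(f(b)-f(a))/10;print(round(b,2),"tool x",round(-d[0],2),"z",round(-d[1],2),(f(b)-f(0)).round(1))
E
```

```text
0.15 tool x -0.08 z -1.69 [ 0.8 16.9]
0.3 tool x -0.33 z -1.66 [ 4.1 33.5]
0.45 tool x -0.58 z -1.59 [ 9.9 49.4]
0.6 tool x -0.81 z -1.49 [18.  64.3]
0.75 tool x -1.02 z -1.35 [28.2 77.8]
0.9 tool x -1.21 z -1.18 [40.4 89.6]
1.05 tool x -1.38 z -0.99 [54.1 99.5]
1.2 tool x -1.51 z -0.77 [ 69.2 107.2]
1.35 tool x -1.61 z -0.54 [ 85.2 112.6]
1.5 tool x -1.67 z -0.29 [101.9 115.5]
1.65 tool x -1.69 z -0.04 [118.9 115.9]
1.8 tool x -1.68 z 0.21 [135.7 113.7]
1.95 tool x -1.63 z 0.46 [151.9 109.1]
```

>>> jog_arm --rows '[[[0,0,-0.85],[0,0,0],0],[[-0.08,0,-0.85],[0,0,0],0],[[-0.13,0,-0.83],[0,0,0],0],[[-0.2,0,-0.83],[0,0,0],0],[[0,0,0],[0,0,0],0]]'

```text
clock: 17.88
position: [374.9, 269.7, 79.3]
ee_rot: [-0.27, 0.963, -0.0, -0.0]
contact_force: [1.1, -0.7, -3.1]
gripper_width: 9.0
```

```bash
python3 - <<'E'
from h import *
s=arm.read_state()
im=eyes.get_image("wrist");cv2.imwrite("pics/b4.png",im[:,:,::-1]);print(s["position"],s["ee_rot"].round(3),s["contact_force"],s["wrist_torque"])
im=eyes.get_image("scene");cv2.imwrite("pics/s4.png",cv2.resize(im[120:290,160:330,::-1],None,fx=3.5,fy=3.5,interpolation=2))
E
```

```text
[374.93688403 269.67733512  79.27726353] [-0.27   0.963 -0.    -0.   ] [ 1.12077217 -0.7299364  -3.05666985] [-0.39901104 -0.16151299  0.32861576]
```

View pics/b4.png

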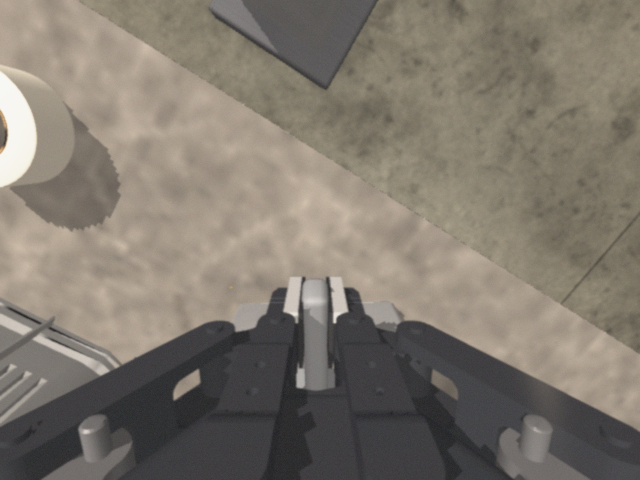

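View pics/s4.png

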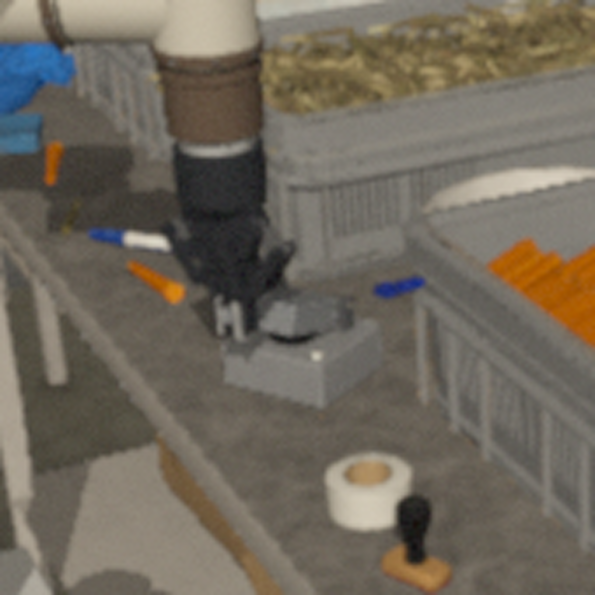

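Guard is rising in the fingers with low force. I continue along the arc.

>>> jog_arm --rows '[[[-0.27,0,-0.8],[0,0,0],0],[[-0.31,0,-0.79],[0,0,0],0],[[-0.38,0,-0.76],[0,0,0],0],[[-0.43,0,-0.73],[0,0,0],0],[[-0.49,0,-0.7],[0,0,0],0],[[-0.53,0,-0.65],[0,0,0],0],[[-0.58,0,-0.61],[0,0,0],0],[[-0.63,0,-0.57],[0,0,0],0],[[0,0,0],[0,0,0],0]]'

```text
clock: 19.1
position: [406.4, 289.1, 136.2]
ee_rot: [-0.27, 0.963, 0.0, -0.0]
contact_force: [-5.1, -1.8, 1.5]
gripper_width: 8.7
```

```bash
cat >>h.py <<'E'
def gd():
    s=arm.read_state();p=s["position"];d=p-[372.3,268.2,46.2];y=.551
    dx=d[0]*np.cos(y)+d[1]*np.sin(y);dy=-d[0]*np.sin(y)+d[1]*np.cos(y)
    print("box dx,dy,dz",round(dx,1),round(dy,1),round(d[2],1),"theta~",round(np.arctan2(d[2]-3,113-dx)+.027,3),"F",s["contact_force"].round(1),s["wrist_torque"].round(2),s["ee_rot"].round(3),s["clock"],s["gripper_width"])
E
python3 -c "from h import *;gd()"
```

```text
box dx,dy,dz 40.0 -0.0 90.0 theta~ 0.9 F [-5.1 -1.8  1.5] [-0.39  1.87  0.26] [-0.27   0.963  0.    -0.   ] 19.1 8.678916561088007
```

>>> jog_arm --rows '[[[-0.67,0,-0.52],[0,0,0],0],[[-0.71,0,-0.47],[0,0,0],0],[[-0.74,0,-0.41],[0,0,0],0],[[-0.77,0,-0.36],[0,0,0],0],[[-0.79,0,-0.3],[0,0,0],0],[[-0.82,0,-0.24],[0,0,0],0],[[-0.83,0,-0.18],[0,0,0],0],[[-0.84,0,-0.11],[0,0,0],0],[[0,0,0],[0,0,0],0]]'

```text
clock: 20.23
position: [459.1, 321.9, 162.0]
ee_rot: [-0.27, 0.963, 0.001, 0.0]
contact_force: [-4.7, 0.8, 0.0]
gripper_width: 9.0
```

```bash
python3 - <<'E'
from h import *;gd()
im=eyes.get_image("wrist");cv2.imwrite("pics/b5.png",im[:,:,::-1])
im=eyes.get_image("scene");cv2.imwrite("pics/s5.png",cv2.resize(im[120:290,160:330,::-1],None,fx=3.5,fy=3.5,interpolation=2))
E
```

```text
box dx,dy,dz 102.1 0.3 115.8 theta~ 1.502 F [-4.7  0.8  0. ] [-0.    1.8   0.06] [-0.27   0.963  0.001  0.   ] 20.225 8.986056593648751
```

View pics/s5.png

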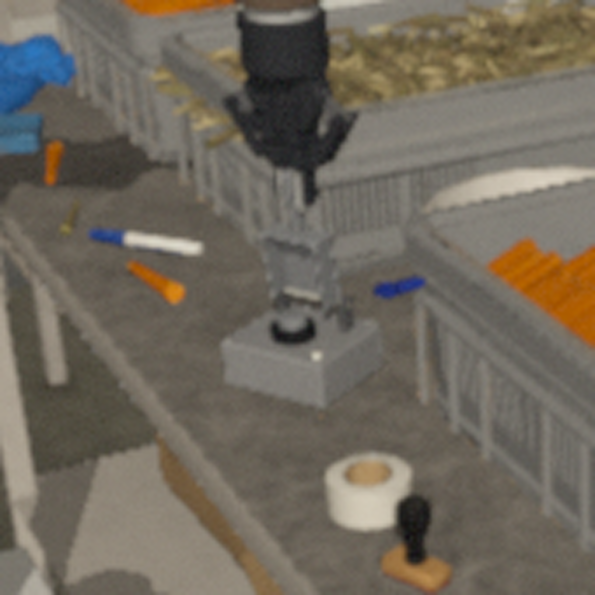

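>>> jog_arm --rows '[[[-0.84,0,-0.05],[0,0,0],0],[[-0.85,0,0.01],[0,0,0],0],[[-0.84,0,0.07],[0,0,0],0],[[-0.84,0,0.14],[0,0,0],0],[[-0.82,0,0.2],[0,0,0],0],[[-0.81,0,0.26],[0,0,0],0],[[0,0,0],[0,0,0],0]]'

```text
clock: 21.2
position: [502.0, 348.6, 155.8]
ee_rot: [-0.27, 0.963, 0.001, 0.001]
contact_force: [-5.1, 2.2, -1.1]
gripper_width: 9.1
```

```bash
python3 - <<'E'
from h import *;gd()
im=eyes.get_image("wrist");cv2.imwrite("pics/b6.png",im[:,:,::-1])
E
```

```text
box dx,dy,dz 152.6 0.6 109.6 theta~ 1.954 F [-5.1  2.2 -1.1] [0.19 1.63 0.02] [-0.27   0.963  0.001  0.001] 21.2 9.075443930761779
```

View pics/b6.png

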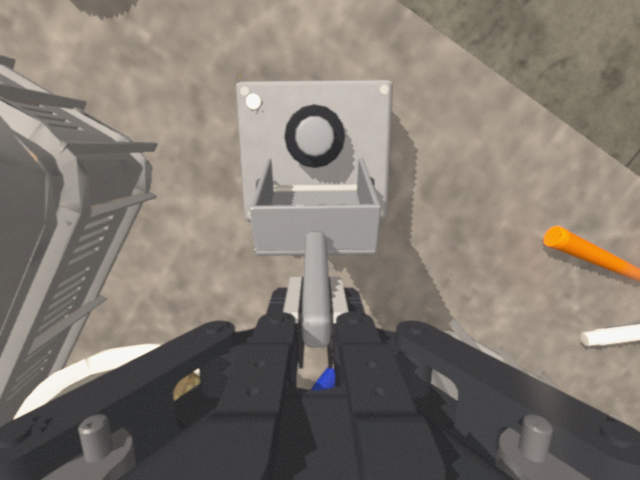

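>>> jog_arm --rows '[[[0,0,0],[0,0,0],2],[[0,0,0],[0,0,0],4],[[0,0,0],[0,0,0],4],[[0,0,0],[0,0,0],4],[[0,0,-2],[0,0,0],4],[[0,0,-4],[0,0,0],4],[[0,0,-4],[0,0,0],4]]'

```text
clock: 22.12
position: [501.7, 346.8, 255.8]
ee_rot: [-0.27, 0.963, -0.0, -0.0]
contact_force: [0.8, -0.0, 0.3]
gripper_width: 40.0
```

```bash
python3 - <<'E'
from h import *;gd()
m=eyes.camera_model("wrist");im=eyes.get_image("wrist");cv2.imwrite("pics/b7.png",im[:,:,::-1]);np.savez("b7.npz",**m)
E
```

```text
box dx,dy,dz 151.4 -0.7 209.6 theta~ 1.782 F [ 0.8 -0.   0.3] [-0.01 -0.06  0.02] [-0.27   0.963 -0.    -0.   ] 22.125 39.95078000260468
```

View pics/b7.png

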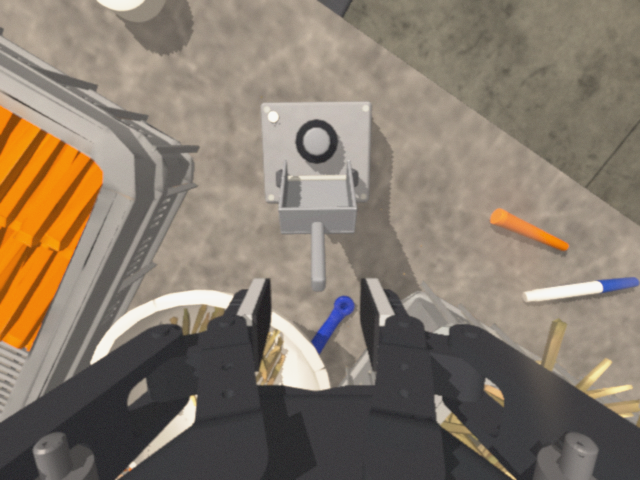

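```bash
python3 - <<'E'
from h import *
W=dict(np.load("b7.npz"))
print("button ray",ray(W,(316,141),56)); 
p=[450.8,316.3,.551];print(proj(W,tow(p,[[-12,0,56],[-50,-55,45],[-50,55,45]])).round(1))
s=arm.read_state();g=tow(p,[-4,0,0])[0];print(g,plan(g[0],g[1],190,.549-np.pi,3))
E
```

```text
button ray [440.12527502 309.30843856  56.        ]
[[316.4 141.8]
 [259.9 101.8]
 [372.6 101.3]]
[447.39199437 314.20584203   0.        ] [[[2.24, 0.01, 2.4], [0.0, 0.2, -0.0]], [[2.23, 0.02, 2.41], [0.0, 0.2, -0.0]], [[2.22, 0.02, 2.42], [0.0, 0.2, -0.0]]]
```

>>> jog_arm --rows '[[[2.3,0,0],[0,0,0],0],[[2.2,0.05,0],[0,-5,0],0],[[2.2,0,0],[0,-5,0],0],[[0,0,0],[0,-5,0],0],[[0,0,0],[0,-5,0],0],[[0,0,0],[0,0,0],0]]'

```text
clock: 22.92
position: [442.9, 311.1, 252.4]
ee_rot: [-0.267, 0.948, 0.046, 0.166]
contact_force: [0.1, 0.5, -0.1]
gripper_width: 0.1
```

```bash
cat >>h.py <<'E'
def to(x,y,z):
    s=arm.read_state();q=R.from_quat(s["ee_rot"]);print(s["position"].round(1),"tool z",q.as_matrix()[:,2].round(3),"F",s["contact_force"].round(1),"shift cm",(q.inv().apply(np.array([x,y,z])-s["position"])/10).round(2),"down/cm",q.inv().apply([0,0,-1]).round(3),s["clock"])
E
python3 -c "
from h import *
to(447.4,314.2,85)"
```

```text
[442.9 311.1 252.4] tool z [ 0.291  0.177 -0.94 ] F [ 0.1  0.5 -0.1] shift cm [ 5.18  0.04 15.93] down/cm [0.34  0.001 0.94 ] 22.925
```

>>> jog_arm --rows '[[[1.3,0,4],[0,0,0],0],[[1.3,0,4],[0,0,0],0],[[1.3,0,4],[0,0,0],0],[[1.28,0.04,3.9],[0,0,0],0],[[0,0,0],[0,0,0],0]]'

```text
clock: 23.55
position: [452.5, 313.2, 92.8]
ee_rot: [-0.266, 0.949, 0.042, 0.165]
contact_force: [-0.5, -0.6, 0.3]
gripper_width: -0.1
```

```bash
python3 - <<'E'
from h import *
to(447.4,314.2,70)
im=eyes.get_image("wrist");cv2.imwrite("pics/b8.png",im[:,:,::-1])
im=eyes.get_image("scene");cv2.imwrite("pics/s8.png",cv2.resize(im[120:290,160:330,::-1],None,fx=3.5,fy=3.5,interpolation=2))
E
```

```text
[452.5 313.2  92.8] tool z [ 0.29   0.167 -0.942] F [-0.5 -0.6  0.3] shift cm [1.12 0.36 2.02] down/cm [0.335 0.008 0.942] 23.55
```

View pics/b8.png

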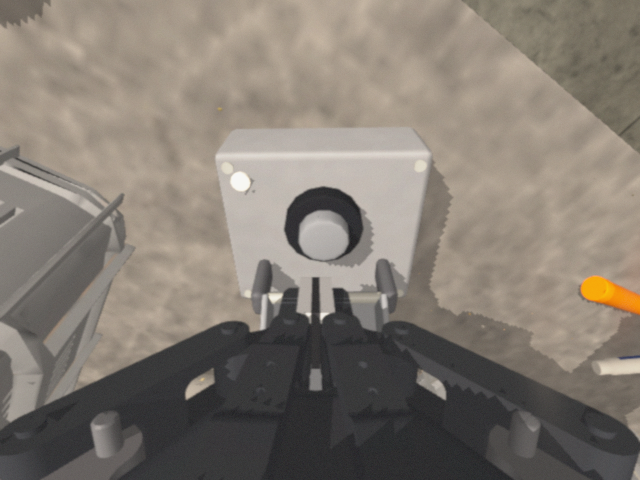

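View pics/s8.png

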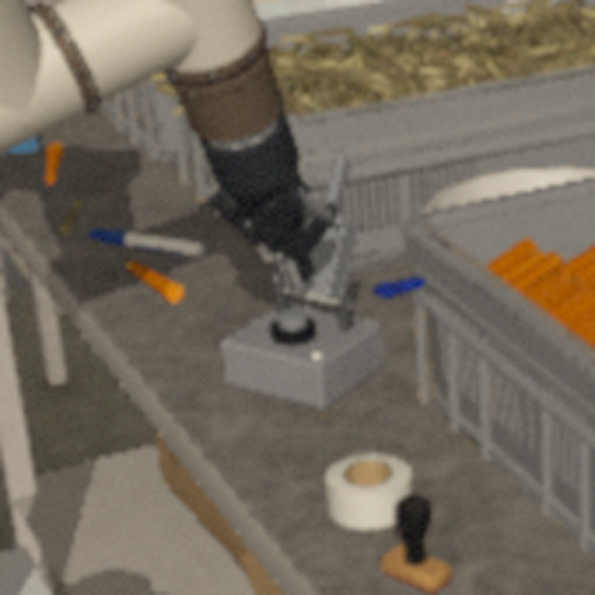

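>>> jog_arm --rows '[[[0.3,0,0],[0,0,0],0],[[0,0,0],[0,0,0],0]]'

```text
clock: 23.9
position: [451.0, 315.2, 96.8]
ee_rot: [-0.265, 0.948, 0.046, 0.169]
contact_force: [0.4, -0.1, 0.1]
gripper_width: -0.2
```

```bash
python3 - <<'E'
from h import *
to(446.5,313.7,80)
E
```

```text
[451.  315.2  96.8] tool z [ 0.296  0.177 -0.939] F [ 0.4 -0.1  0.1] shift cm [1.01 0.11 1.42] down/cm [0.345 0.002 0.939] 23.9
```

>>> jog_arm --rows '[[[0.5,0.05,0.7],[0,0,0],0],[[0.5,0.05,0.7],[0,0,0],0],[[0,0,0],[0,0,0],0],[[0,0,0],[0,0,0],0]]'

```text
clock: 24.4
position: [447.2, 313.6, 85.8]
ee_rot: [-0.266, 0.949, 0.044, 0.161]
contact_force: [0.4, 0.5, -0.1]
gripper_width: -0.1
```

```bash
python3 - <<'E'
from h import *
to(446.5,313.7,66)
im=eyes.get_image("wrist");cv2.imwrite("pics/b9.png",im[:,:,::-1])
E
```

```text
[447.2 313.6  85.8] tool z [ 0.282  0.169 -0.944] F [ 0.4  0.5 -0.1] shift cm [0.71 0.05 1.86] down/cm [0.329 0.002 0.944] 24.4
```

View pics/b9.png

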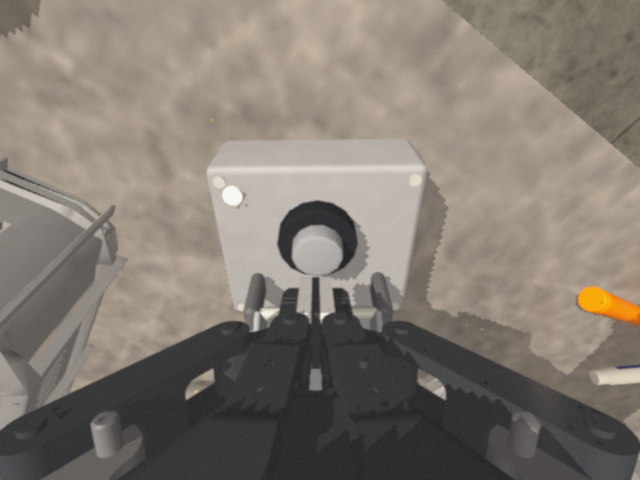

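>>> jog_arm --rows '[[[0.33,0.02,0.94],[0,0,0],0],[[0.33,0.02,0.7],[0,0,0],0],[[0,0,0],[0,0,0],0]]'

```text
clock: 24.82
position: [448.6, 314.6, 76.0]
ee_rot: [-0.267, 0.951, 0.043, 0.153]
contact_force: [-0.5, 0.6, 0.0]
gripper_width: 0.0
```

```bash
python3 - <<'E'
from h import *
to(446.5,313.7,60)
s=arm.read_state();print(s["joints"].round(3),s["joint_vel"].round(3))
im=eyes.get_image("wrist");cv2.imwrite("pics/b10.png",im[:,:,::-1])
E
```

```text
[448.6 314.6  76. ] tool z [ 0.269  0.163 -0.949] F [-0.5  0.6  0. ] shift cm [0.72 0.03 1.45] down/cm [0.315 0.    0.949] 24.825
[ 0.891  0.303 -0.845  0.728 -0.16  -2.62 ] [ 0.001 -0.009 -0.005  0.009  0.002 -0.007]
```

View pics/b10.png

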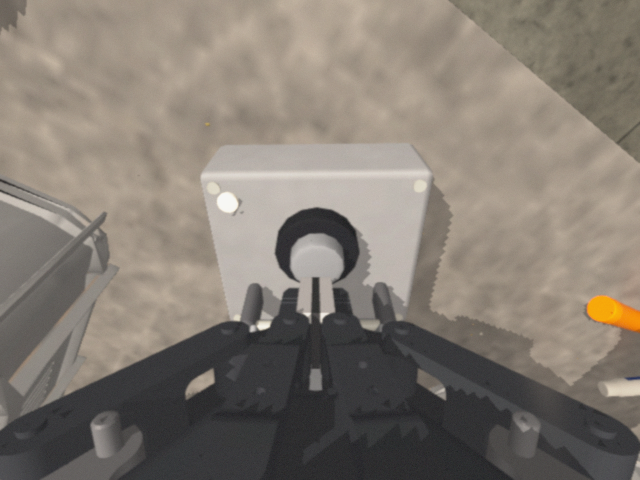

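Joint 5 sits at its limit (-0.16), so the 20° tilt is too much here. I reduce it to about 10°, slightly higher up.

>>> jog_arm --rows '[[[-0.1,0,-0.5],[0,2,0],0],[[0,0,-0.5],[0,2,0],0],[[0,0,0],[0,2,0],0],[[0,0,0],[0,2,0],0],[[0,0,0],[0,0,0],0],[[0,0,0],[0,0,0],0]]'

```text
clock: 25.62
position: [449.4, 311.7, 86.1]
ee_rot: [-0.268, 0.959, 0.023, 0.092]
contact_force: [-1.0, 0.6, 0.5]
gripper_width: -0.0
```

```bash
python3 - <<'E'
from h import *
p=[450.6,316.1,.551];g=tow(p,[-8,0,70])[0];print(g)
to(*g)
s=arm.read_state();q=R.from_quat(s["ee_rot"]);print(s["joints"].round(3),s["joint_vel"].round(3));print("tool y",q.as_matrix()[:,1].round(3),"want",[-np.sin(.549)*1,np.cos(.549)])
E
```

```text
[443.78398873 311.91168406  70.        ]
[449.4 311.7  86.1] tool z [ 0.165  0.094 -0.982] F [-1.   0.6  0.5] shift cm [0.77 0.32 1.49] down/cm [0.19  0.005 0.982] 25.625
[ 0.944  0.332 -0.576  0.166 -0.495 -2.11 ] [ 0.001 -0.002 -0.005 -0.001 -0.005  0.003]
tool y [-0.518  0.855 -0.005] want [np.float64(-0.5218344432070944), np.float64(0.8530467829390963)]
```

>>> jog_arm --rows '[[[0.5,0.3,0.3],[0,0,0],0],[[0.27,0,1.2],[0,0,0],0],[[0,0,0],[0,0,0],0],[[0,0,0],[0,0,0],0]]'

```text
clock: 26.12
position: [444.1, 312.2, 69.9]
ee_rot: [-0.268, 0.959, 0.023, 0.092]
contact_force: [-0.5, -0.3, 0.3]
gripper_width: -0.2
```

```bash
python3 - <<'E'
from h import *
to(443.8,311.9,60)
s=arm.read_state();print(s["joints"].round(3))
im=eyes.get_image("wrist");cv2.imwrite("pics/b11.png",im[:,:,::-1])
im=eyes.get_image("scene");cv2.imwrite("pics/s11.png",cv2.resize(im[120:290,160:330,::-1],None,fx=3.5,fy=3.5,interpolation=2))
E
```

```text
[444.1 312.2  69.9] tool z [ 0.165  0.094 -0.982] F [-0.5 -0.3  0.3] shift cm [ 0.23 -0.    0.97] down/cm [0.189 0.005 0.982] 26.125
[ 0.952  0.352 -0.609  0.187 -0.444 -2.141]
```

View pics/b11.png

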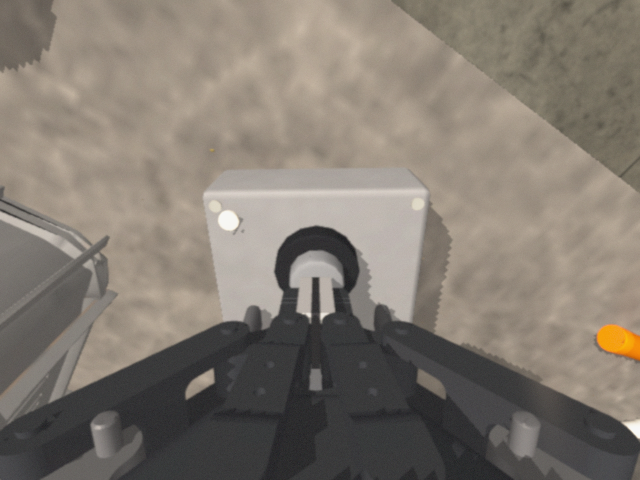

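View pics/s11.png

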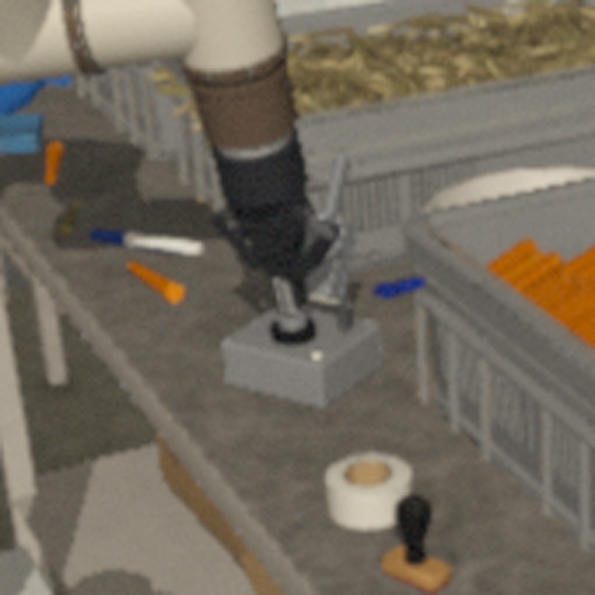

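>>> jog_arm --rows '[[[0.09,0,0.49],[0,0,0],0],[[0,0,0],[0,0,0],0]]'

```text
clock: 26.48
position: [444.7, 312.8, 65.6]
ee_rot: [-0.268, 0.959, 0.024, 0.093]
contact_force: [0.1, 0.9, 3.1]
gripper_width: -0.3
```

>>> jog_arm --rows '[[[0.06,0,0.3],[0,0,0],0],[[0,0,0],[0,0,0],0]]'

```text
clock: 26.72
position: [444.7, 312.8, 62.6]
ee_rot: [-0.268, 0.959, 0.024, 0.093]
contact_force: [0.4, -0.6, 4.9]
gripper_width: 0.2
```

>>> jog_arm --rows '[[[0.06,0,0.3],[0,0,0],0],[[0,0,0],[0,0,0],0]]'

```text
clock: 26.98
position: [444.9, 312.9, 61.8]
ee_rot: [-0.268, 0.958, 0.024, 0.094]
contact_force: [-6.2, -2.4, 20.2]
gripper_width: 0.2
```

>>> jog_arm --rows '[[[0.04,0,0.2],[0,0,0],0],[[0,0,0],[0,0,0],0]]'

```text
clock: 27.22
position: [445.0, 313.0, 61.5]
ee_rot: [-0.268, 0.958, 0.024, 0.095]
contact_force: [-10.4, -5.5, 32.6]
gripper_width: -0.1
```

>>> jog_arm --rows '[[[-0.1,0,-0.5],[0,0,0],0],[[-0.2,0,-1.0],[0,0,0],0],[[0.3,0,-3],[0,0,0],0],[[0.5,0,-4],[0,0,0],0],[[0.5,0,-4],[0,0,0],0],[[2,0,-2],[0,0,0],0],[[3,0,-1],[0,5,0],0],[[3,0,0],[0,5,0],0],[[0,0,0],[0,0,0],0],[[0,0,0],[0,0,0],0]]'

```text
clock: 28.48
position: [343.0, 251.6, 194.3]
ee_rot: [-0.269, 0.963, -0.0, 0.009]
contact_force: [-0.5, -0.3, 0.4]
gripper_width: -0.1
```

```bash
python3 - <<'E'
from h import *
s=arm.read_state();print(s["position"],s["contact_force"])
im=eyes.get_image("wrist");cv2.imwrite("pics/b12.png",im[:,:,::-1])
a=eyes.get_image("scene")[:,:,::-1];cv2.imwrite("pics/s12.png",a)
b=eyes.get_image("top")[:,:,::-1]
cv2.imwrite("pics/t12.png",np.hstack([cv2.resize(b[200:330,390:530],(400,371)),cv2.resize(a[250:400,330:480],(390,371))]))
E
```

```text
[343.01227126 251.59050667 194.34826661] [-0.54004348 -0.27421005  0.3568172 ]
```

View pics/b12.png

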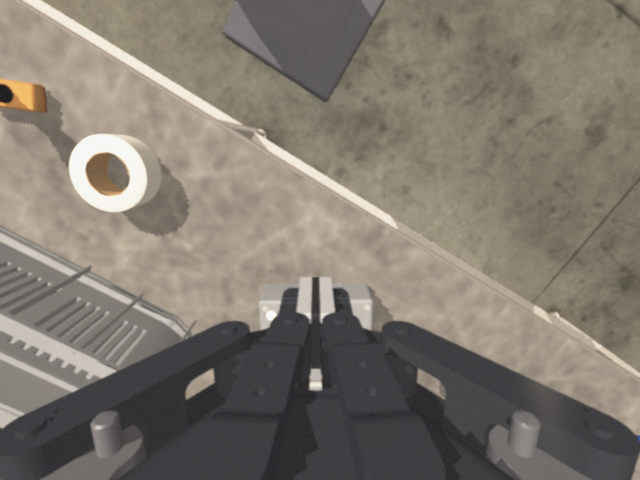

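View pics/s12.png

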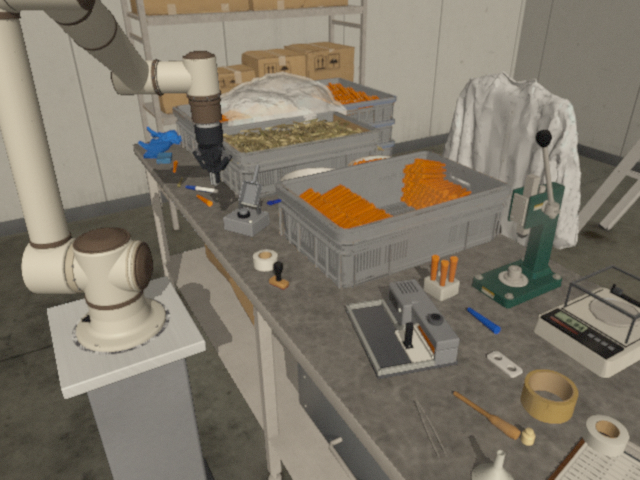

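View pics/t12.png

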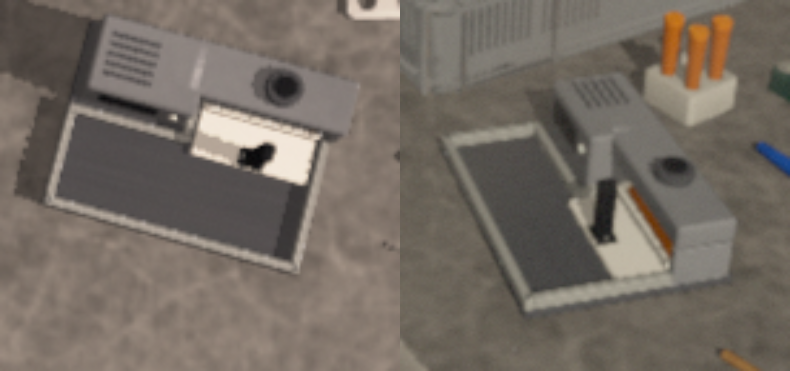

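The guard is open, the sled is home with the tube in it, the roll and stamp are unmoved, and the arm is clear. Handing in.

```bash
python3 -c "
from h import *
s=arm.read_state();print(abs(s['joint_vel']).max());print(arm.job_done())"
```

```text
0.0025819114403557823
the job is handed in; nothing more can be done
None
```

The job is done and handed in at about 28.5 s on the robot clock; no verdict was reported.

**What I did**
- **Sled:** I gripped it by its black grip, slid it about 100 mm to the right and then about 70 mm back until it stopped moving under a 17 N push.
- **Guard:** I pinched the tongue, swung it to about 1.95 rad and let go. It stayed open.
- **Button:** I pressed it down about 6 mm with the closed fingers and withdrew. The force jumped to 33 N at the bottom, which I took as the hard stop.

**Last checks**
- **Sled:** Its front edge was within about 0.3 mm of the home position, measured against the rail corner. The last pictures show it under the hood with the tube in its bed.
- **Guard and bystanders:** The guard was leaning open, and the label roll and lot stamp looked unmoved.
- **Arm:** It was clear of everything and still, with contact force at zero apart from sensor noise.

**What disagreed or went wrong**
- **Station position:** My fitted station position was about 2 mm off, so I checked the sled against the rail corner instead.
- **Box turn:** The start box's fitted turn was 0.55 rad, above the stated maximum of 0.5.
- **Tilt:** I first tilted the tool 20° to clear the guard, which ran joint 5 to its limit of -0.16. I backed off to about 11° before pressing.
- **Button release:** I did not measure the button springing back; the gripper hid it in the last wrist picture.

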